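# Put the scrapers and spice tins away after baking

### The arm

A 6-joint arm with a two-finger parallel gripper is mounted at the origin on the work surface. World frame = base frame: x ahead of the robot, y to its left, z up, the work surface at z = 0. Lengths are in m, angles in rad, forces in N, time in s.
With the tool pointing down it reaches from about 0.35 to 0.875 m from the base axis. Payload 4.2 kg.
Tool frame: the origin (TCP) lies midway between the tips of the shut fingers; the grasp point (between the pads) lies 19 mm behind it; z points along the fingers, y is the line along which they close (so a half turn about z gives the same grasp; the last joint's range is limited). The gripper opens to 87 mm and grips with 3 to 60 N. Pads are 19 mm wide; open, the fingers measure 117 mm over their backs; the gripper's body (75 mm by 190 mm) begins 51 mm behind the grasp point.
Start: joints at [0.259, 0.385, 0.008, 0, -1.194, -0.259], TCP at [0.625, 0, 0.185] pointing down, gripper open.
Joint ranges: [-3.14, 3.14], [-1.21, 2.06], [-1.07, 1.41], [-3.16, 2.05], [-2.99, -0.16], [-3.1, 3.1]. Speed limits (rad/s): [2.79, 2.79, 3.14, 3.14, 3.14, 3.14].

### API

Orientations are given as a rotation vector (axis times angle).
In Python, from cell import manip gives the robot as it stands.
- The arm moves only by the shell command python3 -m inch 'ROWS' [FORCE]. ROWS is JSON, a list of rows, each an object of numbers: "hand": the opening, from -1 (shut) to 1 (fully open); "dx", "dy", "dz": the shift along the tool's x, y, z in units of 40 mm (1.0 is 40 mm); "turn": the turn about the tool's z in units of 8 degrees (1.0 is 8 degrees). In form: [{"hand": .., "dx": .., "dy": .., "dz": .., "turn": ..}, ...]. A call has 1 to 10 rows; each row shifts and turns the commanded pose from where the row before left it, along the tool's axes as they then stand; what a row does not reach is not made up. A row lasts 1/8 s, in which the tool goes at most 62.5 mm and 10.7 degrees, less where a joint would pass 70% of its speed; a pose out of reach is approached as far as the arm can. A call is refused whole if a number of a shift passes 1 or a number of a turn 1, either way. A call with a gripper value outside its range is refused whole. The fingers move at their own pace and stop on an object; FORCE is the grip in N (left out, the last holds). Time passes only in rows, so rows that do not move let the fingers close. It gives the time, the measured TCP pose, the force, the opening and the grip force at its end, in the units of the state.
- manip.get_state(): the state, without advancing time (a new reading comes with each control period).
- manip.capture(name): name is "scene" or "side" or "wrist"; returns a dict with "image" (420x560x3 uint8, red, green, blue), "mtx" (3x3 intrinsics, pixels), "k1" (the pictures are not rectified: a ray, as slopes to the right and down, at radius r is drawn at 1 + k1 r^2 times it, then the intrinsics apply), "rvec" (rotation vector, rad) and "tvec" (3), from world to camera coordinates, as OpenCV has them; the wrist camera has in their place "hand_eye" (4x4, takes a point from camera to tool coordinates, whose origin is the TCP and whose axes are the flange's). Camera axes: x right, y down, z forward; pixel columns grow to the right and rows downward; lengths in m; the calibration is good to about 2 mm. A picture is of the moment at which its call begins: read the wrist's pose just before it. There is no depth.
- manip.close_job(): hands the job in; it is judged then, once.
Trained networks look in the newest picture that a camera, given by its name, has taken for a name from the list of things; names that differ only in an ending like _2 or _b are one class to them, and where a whole thing is asked for, a point or a joint stands for the part that bears it (a point fixed in the world has none). Each returns a list of dicts, best first, with "conf" (0 to 1); they miss things now and then, are a little off and sometimes report something else, mostly with a low value. They report only what shows in the picture. A call takes as long as a camera call. They do not tell look-alikes from the thing itself.
- manip.boxes_of(name, camera): "position" ([x, y, z] in m, in world coordinates, good to about 4 mm: the middle of the surface that is visible of it).
- manip.masks_of(name, camera): "pixels" (420x560 bool, what is visible of it).
The state is a dict: "clock": time; "qpos": joint angles; "qd": joint speeds; "joint_efforts": joint torques, N m; "tool_pos": TCP position; "orientation": TCP orientation; "force": force on the tool from outside, world axes, zero at the start; "ft_torque": the same for the moment, N m; "width": opening from 0.0 (shut) to 1.0 (fully open); "grasp_force": force on a finger pad.
Only numpy, scipy, OpenCV 4.12 (cv2) and the standard library are available. Lean on these libraries where they do the work, as an engineer would, in place of code of your own. Each camera call takes 0.05 s, during which the arm holds its last target. There are 200 camera calls.

### The job

Tidy the baking corner: open the chest's lid fully, right back onto its stop, stand every spice tin upright on the chest's floor, and leave the lid open for the tins still to come. Hang each of the dry dough scrapers from the rack on a peg of its own on the stand, threaded through whichever of its three holes lets it hang with its bar level. Leave the bowl and the oil bottle alone.

Things in the scene. Friction and masses are not known exactly. Their poses are not given: they have to be found in the camera images.
- chest_in (a point): Centre of the inner floor of the light wooden storage chest, 8 mm above the counter. x points from the chest's front (robot side) to its hinge, z up. Chest fixed; outside 170 (x) x 250 (y) x 75 mm, walls and floor 8 mm, inside 154 x 234 mm, walls rise 67 mm above this floor.
- lid (a joint): Angle of the chest lid in rad: 0 shut, grows as the front edge goes up, 1.9 on its stop, leaning back past upright. A stiff friction hinge (about 0.28 N m): the lid stays where it is left. Hinge axis: along the chest's y through point lid_hinge.
- lid_hinge (a point): Point on the hinge line, middle of the chest's far (+x) rim, 75 mm above the counter. Its axes turn with the lid: -x along the lid to the front edge, z out of the outer face, y along the hinge. Lid 170 (hinge to front) x 250 x 9 mm, 0.22 kg, its under side in the x-y plane here.
- lid_handle (a point): Centre of the lid's steel bar handle: a round bar 11 mm thick and 100 mm long, parallel to the hinge, 35 mm off the lid's outer face and 140 mm from the hinge, on two 8 mm legs that stand 42 mm either side of its middle. The round bar can turn between the fingers.
- peg_1 (a point): Middle of peg 1, on its centre line. A level round rod 6 mm thick along x, 200 mm above the counter, free end 29 mm towards -x (robot side) and turned up 3 mm; its post (12 mm thick, 204 mm high) is 30 mm towards +x. z up. The fixed stand has two such posts 200 mm apart along y on a foot 90 x 270 x 14 mm. Nothing stands above the pegs.
- peg_2 (a point): Middle of peg 2, on its centre line. A level round rod 6 mm thick along x, 200 mm above the counter, free end 29 mm towards -x (robot side) and turned up 3 mm; its post (12 mm thick, 204 mm high) is 30 mm towards +x. z up. The fixed stand has two such posts 200 mm apart along y on a foot 90 x 270 x 14 mm. Nothing stands above the pegs.
- scraper_a: Wooden dough scraper, one even 12 mm plate, 90 g: bar with a leg below it at its +y end. Origin: under the bar's middle at the level of the leg's foot; x normal, y along the bar, z up. Bar y -75..75, z 90..134 mm; leg y 29..75, z 0..90 mm. Three 18 mm through holes, 28 mm below the top edge (z = 106), at y = -4, 20, 44 mm. Two of the three scrapers are there.
- scraper_a_h1 (a point): Centre of the scraper's hole at y = -4 mm, mid-thickness; axes as the scraper's. At the start the scraper stands in a fixed wooden rack (162 x 170 mm): leg down in one of three 15 mm slots 55 mm apart with walls 60 mm high, the bar's -y half on a step 102 mm high, bar level, top edge 146 mm above the counter.
- scraper_a_h2 (a point): Centre of the scraper's hole at y = 20 mm, mid-thickness; axes as the scraper's.
- scraper_a_h3 (a point): Centre of the scraper's hole at y = 44 mm, mid-thickness; axes as the scraper's.
- scraper_b: Wooden dough scraper, one even 12 mm plate, 90 g: bar with a leg below it at its +y end. Origin: under the bar's middle at the level of the leg's foot; x normal, y along the bar, z up. Bar y -75..75, z 90..134 mm; leg y 5..75, z 0..90 mm. Three 18 mm through holes, 28 mm below the top edge (z = 106), at y = -27, -3, 21 mm. Two of the three scrapers are there.
- scraper_b_h1 (a point): Centre of the scraper's hole at y = -27 mm, mid-thickness; axes as the scraper's. At the start the scraper stands in a fixed wooden rack (162 x 170 mm): leg down in one of three 15 mm slots 55 mm apart with walls 60 mm high, the bar's -y half on a step 102 mm high, bar level, top edge 146 mm above the counter.
- scraper_b_h2 (a point): Centre of the scraper's hole at y = -3 mm, mid-thickness; axes as the scraper's.
- scraper_b_h3 (a point): Centre of the scraper's hole at y = 21 mm, mid-thickness; axes as the scraper's.
- scraper_c: Wooden dough scraper, one even 12 mm plate, 90 g: bar with a leg below it 25 mm in from its +y end. Origin: under the bar's middle at the level of the leg's foot; x normal, y along the bar, z up. Bar y -75..75, z 90..134 mm; leg y 20..50, z 0..90 mm. Three 18 mm through holes, 28 mm below the top edge (z = 106), at y = 8, 32, 56 mm. Two of the three scrapers are there.
- scraper_c_h1 (a point): Centre of the scraper's hole at y = 8 mm, mid-thickness; axes as the scraper's. At the start the scraper stands in a fixed wooden rack (162 x 170 mm): leg down in one of three 15 mm slots 55 mm apart with walls 60 mm high, the bar's -y half on a step 102 mm high, bar level, top edge 146 mm above the counter.
- scraper_c_h2 (a point): Centre of the scraper's hole at y = 32 mm, mid-thickness; axes as the scraper's.
- scraper_c_h3 (a point): Centre of the scraper's hole at y = 56 mm, mid-thickness; axes as the scraper's.
- tin_1: Small round steel spice tin, 46 mm across, 34 mm high, about 0.1 kg. Origin: centre of its underside, z up. Two to four of the tins are there, standing on the counter beyond the rack.
- tin_2: Small round steel spice tin, 46 mm across, 34 mm high, about 0.1 kg. Origin: centre of its underside, z up. Two to four of the tins are there, standing on the counter beyond the rack.
- tin_3: Small round steel spice tin, 46 mm across, 34 mm high, about 0.1 kg. Origin: centre of its underside, z up. Two to four of the tins are there, standing on the counter beyond the rack.
- tin_4: Small round steel spice tin, 46 mm across, 34 mm high, about 0.1 kg. Origin: centre of its underside, z up. Two to four of the tins are there, standing on the counter beyond the rack.
- bowl: Bystander: white bowl 120 mm across, 60 mm high; origin centre of underside. Leave it alone.
- oil: Bystander: green glass oil bottle 62 mm across, 190 mm high; origin centre of underside. Leave it alone.
Mind the look-alikes: they are no part of the job. What is shaped like the tin_1 but black or brown is not meant. Leave any pink or turquoise look-alike of the tin_4 alone.

How it is judged:
On the way:
1. the chest lid is opened back onto its stop (value of joint lid above 1.8 rad), for 0.2 s.
At the end, for the whole second after the job is handed in: Lid beyond 1.80 rad. Each tin present upright (0.15 rad) and at rest on the chest's floor. Each scraper present at rest on a peg, bar level within 0.15 rad, the hole over its centre of mass threaded on the peg (centre within 9 mm sideways, 13 mm below, between post and tip) (value of joint lid above 1.8 rad and ((x of scraper_a_h2 in the frame of peg_1 between -0.024 and 0.026 m and y of scraper_a_h2 in the frame of peg_1 between -0.009 and 0.009 m and z of scraper_a_h2 in the frame of peg_1 between -0.013 and 0.004 m) or (x of scraper_a_h2 in the frame of peg_2 between -0.024 and 0.026 m and y of scraper_a_h2 in the frame of peg_2 between -0.009 and 0.009 m and z of scraper_a_h2 in the frame of peg_2 between -0.013 and 0.004 m)) and angle between each of scraper_a, scraper_b, scraper_c, tin_1, tin_2, tin_3, tin_4's own z axis and vertical below 0.15 rad and linear speed of each of scraper_a, scraper_b, scraper_c below 0.03 m/s and angular speed of each of scraper_a, scraper_b, scraper_c below 0.3 rad/s and ((x of scraper_b_h3 in the frame of peg_1 between -0.024 and 0.026 m and y of scraper_b_h3 in the frame of peg_1 between -0.009 and 0.009 m and z of scraper_b_h3 in the frame of peg_1 between -0.013 and 0.004 m) or (x of scraper_b_h3 in the frame of peg_2 between -0.024 and 0.026 m and y of scraper_b_h3 in the frame of peg_2 between -0.009 and 0.009 m and z of scraper_b_h3 in the frame of peg_2 between -0.013 and 0.004 m)) and ((x of scraper_c_h1 in the frame of peg_1 between -0.024 and 0.026 m and y of scraper_c_h1 in the frame of peg_1 between -0.009 and 0.009 m and z of scraper_c_h1 in the frame of peg_1 between -0.013 and 0.004 m) or (x of scraper_c_h1 in the frame of peg_2 between -0.024 and 0.026 m and y of scraper_c_h1 in the frame of peg_2 between -0.009 and 0.009 m and z of scraper_c_h1 in the frame of peg_2 between -0.013 and 0.004 m)) and x of tin_1 in the frame of chest_in between -0.075 and 0.075 m and y of tin_1 in the frame of chest_in between -0.115 and 0.115 m and z of tin_1 in the frame of chest_in between -0.006 and 0.012 m and linear speed of each of tin_1, tin_2, tin_3, tin_4 below 0.02 m/s and x of tin_2 in the frame of chest_in between -0.075 and 0.075 m and y of tin_2 in the frame of chest_in between -0.115 and 0.115 m and z of tin_2 in the frame of chest_in between -0.006 and 0.012 m and x of tin_3 in the frame of chest_in between -0.075 and 0.075 m and y of tin_3 in the frame of chest_in between -0.115 and 0.115 m and z of tin_3 in the frame of chest_in between -0.006 and 0.012 m and x of tin_4 in the frame of chest_in between -0.075 and 0.075 m and y of tin_4 in the frame of chest_in between -0.115 and 0.115 m and z of tin_4 in the frame of chest_in between -0.006 and 0.012 m); the robot touches nothing.
It fails at once if the bowl or the oil bottle is moved more than 30 mm or tipped (distance of any of bowl, oil from where it was at the start of the episode above 0.03 m or angle between any of bowl, oil's own z axis and vertical above 0.4 rad).
Of scraper_a, scraper_b, scraper_c only 2 to 2 are there at a start; the rules pass over those that are not, and their reading is None.
Of tin_1, tin_2, tin_3, tin_4 only 2 to 4 are there at a start; the rules pass over those that are not, and their reading is None.
At some moment in a run one of tin_1, tin_2, tin_3, tin_4 may be knocked a few centimetres aside while the robot is not near it.
It also fails if it takes over 210 s, if anything falls off the work surface, if the arm or the gripper's body presses on something with over 40 N, if the wrist force passes 120 N, or if a joint passes its speed limit or range.

## Working session

There is one attempt and no reset: what is moved stays moved. The work goes in short steps, Python scripts to look and compute and a shell command to move; the robot and the scene stay as the last step left them, time stands still between calls to the robot, and variables do not carry over. Pictures are saved under pics/ and viewed, at most 14 in all, crops included, and the job is handed in when it is done.

```bash
ls; mkdir -p pics
cat > h.py <<'E'
import numpy as np, cv2
from cell import manip
from scipy.spatial.transform import Rotation as R
def shot(cam,fn=None):
    s=manip.get_state(); c=manip.capture(cam)
    if fn: cv2.imwrite('pics/'+fn,cv2.cvtColor(c['image'],cv2.COLOR_RGB2BGR))
    if 'hand_eye' in c:
        T=np.eye(4);T[:3,:3]=R.from_rotvec(s['orientation']).as_matrix();T[:3,3]=s['tool_pos']
        W=T@np.array(c['hand_eye'])   # cam->world
    else:
        W=np.eye(4);Rm=R.from_rotvec(np.ravel(c['rvec'])).as_matrix();W[:3,:3]=Rm.T;W[:3,3]=-Rm.T@np.ravel(c['tvec'])
    c['W']=W; return c
def ray(c,uv):
    K=np.array(c['mtx']);x=(uv[0]-K[0,2])/K[0,0];y=(uv[1]-K[1,2])/K[1,1]
    p=cv2.undistortPoints(np.array([[uv]],float),K,np.array([c['k1'],0,0,0.]))[0,0]
    return c['W'][:3,3],c['W'][:3,:3]@np.array([p[0],p[1],1])
def onz(c,uv,z):
    o,d=ray(c,uv); return o+d*(z-o[2])/d[2]
def proj(c,P):
    V=np.linalg.inv(c['W']);p=cv2.projectPoints(np.array([P],float),cv2.Rodrigues(V[:3,:3])[0],V[:3,3],np.array(c['mtx'],float),np.array([c['k1'],0,0,0.]))[0]
    return p[0,0]
def tri(*cu):
    A=np.zeros((3,3));b=np.zeros(3)
    for c,uv in cu:
        o,d=ray(c,uv);d=d/np.linalg.norm(d);M=np.eye(3)-np.outer(d,d);A+=M;b+=M@o
    return np.linalg.solve(A,b)
E
python3 - <<'E'
from h import *
for cam in ('scene','side','wrist'):
    c=shot(cam,cam+'0.png'); print(cam,c['W'].round(3).tolist(),c['k1'],np.array(c['mtx']).round(1).tolist())
    if cam!='wrist':
        for n in ('tin_1','scraper_a','lid_handle','lid','peg_1','chest_in','bowl','oil','scraper_a_h1'):
            try: print(n,[(np.round(b['position'],3).tolist(),round(b['conf'],2)) for b in manip.boxes_of(n,cam)])
            except Exception as e: print(n,e)
print(manip.get_state())
E
```

```text
pics
scene [[0.564, 0.426, -0.707, 1.302], [0.826, -0.295, 0.481, -0.514], [-0.004, -0.855, -0.518, 0.67], [0.0, 0.0, 0.0, 1.0]] 0.01249161330229918 [[381.0, 0.0, 281.5], [0.0, 381.0, 206.0], [0.0, 0.0, 1.0]]
tin_1 [([0.824, 0.179, 0.033], 0.65), ([0.637, 0.039, 0.031], 0.65), ([0.694, -0.124, 0.033], 0.62), ([0.711, 0.027, 0.034], 0.54), ([0.683, 0.126, 0.033], 0.48)]
scraper_a [([0.485, -0.012, 0.122], 0.89), ([0.423, -0.026, 0.136], 0.84)]
lid_handle [([0.476, 0.283, 0.093], 0.85)]
lid [([0.482, 0.288, 0.095], 0.79)]
peg_1 [([0.539, -0.35, 0.013], 0.6)]
chest_in [([0.501, 0.256, 0.079], 0.75), ([0.427, -0.026, 0.13], 0.38)]
bowl [([0.708, 0.298, 0.042], 0.82)]
oil [([0.726, -0.305, 0.101], 0.75)]
scraper_a_h1 [([0.485, -0.014, 0.121], 0.58)]
side [[-0.79, -0.349, 0.504, -0.019], [-0.613, 0.416, -0.672, 0.781], [0.024, -0.84, -0.543, 0.805], [0.0, 0.0, 0.0, 1.0]] -0.15686121654833116 [[509.4, 0.0, 282.1], [0.0, 509.4, 215.1], [0.0, 0.0, 1.0]]
tin_1 [([0.804, 0.191, 0.03], 0.88), ([0.677, -0.11, 0.027], 0.77), ([0.613, 0.056, 0.033], 0.73), ([0.648, -0.02, 0.028], 0.64), ([0.666, 0.
[... 677 characters left out ...]
, 0.0, 1.0]]
{'clock': 1.05, 'qpos': array([ 2.58623764e-01,  3.84660470e-01,  7.90863376e-03,  1.71813120e-06,
       -1.19401871e+00, -2.58600591e-01]), 'qd': array([-0.00152389, -0.00040742, -0.00145916,  0.00026415,  0.00116885,
        0.00015817]), 'joint_efforts': array([ 2.35407224e-04, -3.90476453e+01,  1.87624222e+01,  4.22441840e+00,
        1.55197555e-02, -2.76743646e-05]), 'tool_pos': array([6.24976454e-01, 3.86698369e-05, 1.84977602e-01]), 'orientation': array([-2.22145272e+00,  2.22139984e+00, -2.25260037e-05]), 'force': array([ 0.75535736,  0.08177277, -0.40553808]), 'ft_torque': array([ 0.00826551,  0.01397299, -0.00657564]), 'grasp_force': 0.0, 'width': 1.0001778627210174}
```

View images.

View pics/scene0.png

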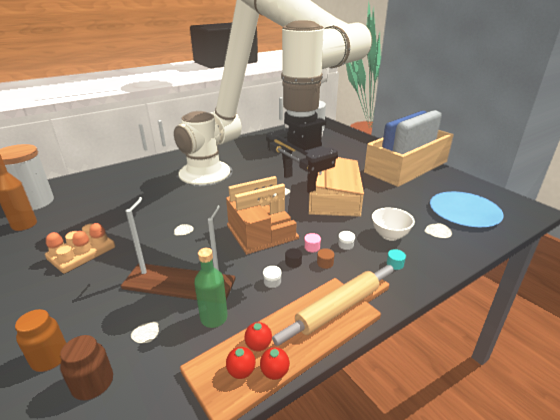

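View pics/side0.png

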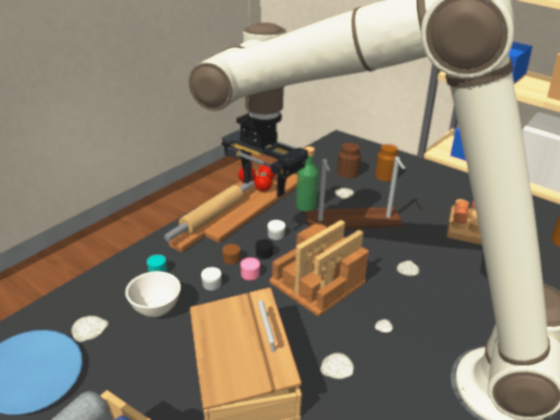

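View pics/wrist0.png

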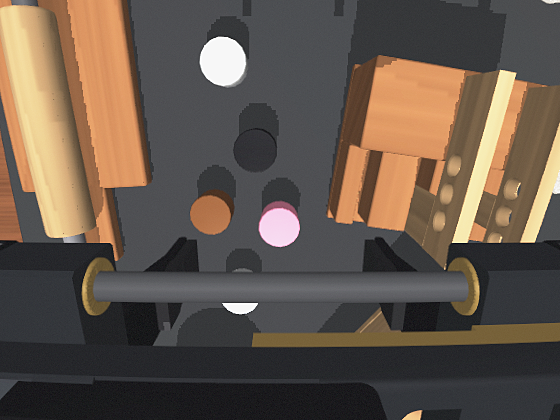

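White tins are at scene px (272,276) and (346,240). The look-alikes are pink (312,242), black (293,257), brown (326,259) and turquoise (397,259). The chest is shut at (335,185), the rack with two scrapers at (260,210) and the stand at (180,280). The wrist view shows white tins at (222,62) and (240,300), and the holes of both scrapers. Next I'll move up over the chest to measure.

```bash
python3 -m inch '[{"dz":-1},{"dz":-1},{"dz":-1,"dx":-1},{"dz":-1,"dx":-1,"dy":1},{"dx":-1,"dy":1,"dz":-1},{"dx":-1,"dy":1},{"dx":-0.5},{}]'
python3 - <<'E'
from h import *
c=shot('wrist','w1.png'); print(c['W'][:3,3])
E
python3 -m inch '[{"dx":-1},{"dx":-1},{"dx":-1},{}]'
python3 - <<'E'
from h import *
c=shot('wrist','w2.png'); print(c['W'][:3,3])
E
```

```text
[ 0.62463216 -0.07304759  0.38516285]
[ 0.62462954 -0.0730664   0.38513575]validation failed for argument at $[0]...
validation failed for argument at $[0]...
```

```bash
python3 -c "
import cv2,numpy as np
a=cv2.imread('pics/w1.png');b=cv2.imread('pics/w2.png')
cv2.imwrite('pics/w12.png',cv2.resize(np.vstack([a[:300],b[:300]]),(560,600)))"
```

```text
(no output)
```

View pics/w12.png

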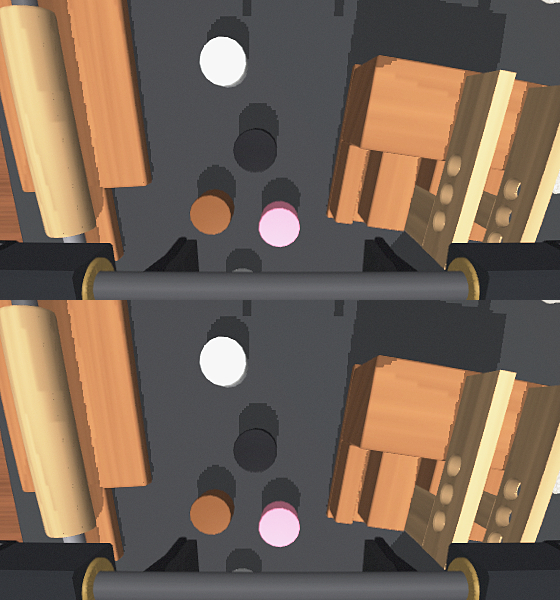

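Both pictures are unchanged because the rows were refused. Every row probably needs all its keys.

```bash
python3 -m inch '[{"hand":1,"dx":0,"dy":0,"dz":-1,"turn":0},{"hand":1,"dx":0,"dy":0,"dz":-1,"turn":0},{"hand":1,"dx":-1,"dy":0,"dz":-1,"turn":0},{"hand":1,"dx":-1,"dy":1,"dz":-1,"turn":0},{"hand":1,"dx":-1,"dy":1,"dz":-1,"turn":0},{"hand":1,"dx":-1,"dy":1,"dz":0,"turn":0},{"hand":1,"dx":-0.5,"dy":0,"dz":0,"turn":0},{"hand":1,"dx":0,"dy":0,"dz":0,"turn":0}]'
python3 - <<'E'
from h import *
c=shot('wrist','w1.png'); print(c['W'][:3,3])
E
python3 -m inch '[{"hand":1,"dx":-1,"dy":0,"dz":0,"turn":0},{"hand":1,"dx":-1,"dy":0,"dz":0,"turn":0},{"hand":1,"dx":-1,"dy":0,"dz":0,"turn":0},{"hand":1,"dx":0,"dy":0,"dz":0,"turn":0}]'
python3 - <<'E'
from h import *
c=shot('wrist','w2.png'); print(c['W'][:3,3])
a=cv2.imread('pics/w1.png');b=cv2.imread('pics/w2.png')
cv2.imwrite('pics/w12b.png',np.vstack([a[:300],b[:300]]))
E
```

```text
clock: 2.15
tool_pos: [0.5128, 0.1733, 0.3768]
orientation: [2.223, -2.219, -0.0]
force: [-0.3, -1.3, -0.1]
width: 1.002
grasp_force: 0.0
[0.51264136 0.10024591 0.57696521]
clock: 2.7
tool_pos: [0.5136, 0.2934, 0.3748]
orientation: [2.22, -2.218, -0.0]
force: [0.3, -0.9, -0.6]
width: 1.002
grasp_force: 0.0
[0.51386202 0.2208074  0.57514394]
```

View pics/w12b.png

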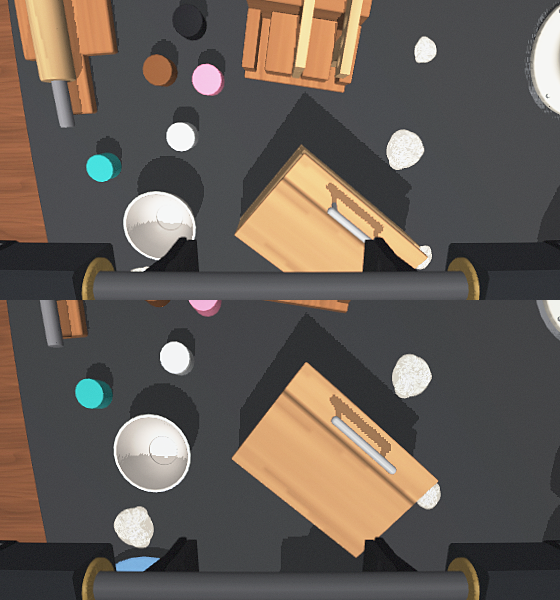

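w2 shows the chest turned about 40°: the lid's front edge runs (306,62) to (437,183), the hinge edge (234,160) to (361,257), and the handle (334,120) to (394,171). A white tin is at (176,57), with the bowl below it.

```bash
cat >> h.py <<'E'
def cam_at(tp,ori):
    pass
def save(c,n):
    np.savez(''+n,W=c['W'],mtx=c['mtx'],k1=c['k1'])
E
python3 - <<'E'
from h import *
c2=shot('wrist')
m=manip.masks_of('lid_handle','wrist'); print([(x['conf'],x['pixels'].sum()) for x in m])
for n in ('tin_1','lid_handle'): print(n,[(np.round(b['position'],3).tolist(),round(b['conf'],2)) for b in manip.boxes_of(n,'wrist')])
c1=dict(c2);c1['W']=c2['W'].copy()
dW=np.array([0.51264136,0.10024591,0.57696521]); c1['W'][:3,3]=dW
print('L corner',tri((c1,(235,236)),(c2,(234,160))),'T corner',tri((c1,(303,147)),(c2,(306,63))),'handle end',tri((c1,(331,211)),(c2,(335,121))),'tin',tri((c1,(181,137)),(c2,(175,57))))
q=[onz(c2,p,.084) for p in ((306,63),(437,183),(361,257),(234,160))]
print(np.round(q,3)); 
for i in range(4): d=q[(i+1)%4]-q[i]; print(np.linalg.norm(d).round(3),np.degrees(np.arctan2(d[1],d[0])).round(1))
h=[onz(c2,p,.119) for p in ((335,121),(394,171))];print(np.round(h,4),np.linalg.norm(h[0]-h[1]),np.degrees(np.arctan2(*(h[1]-h[0])[1::-1])))
E
```

```text
[(0.76, np.int64(19920))]
tin_1 [([0.804, 0.186, 0.032], 0.68), ([0.671, 0.137, 0.037], 0.63), ([0.696, 0.058, 0.016], 0.57), ([0.62, 0.064, 0.034], 0.56), ([0.724, 0.28, 0.031], 0.51)]
lid_handle [([0.438, 0.289, 0.1], 0.65)]
L corner [0.58160162 0.28572023 0.08296509] T corner [0.47642605 0.14934478 0.06576827] handle end [0.44286746 0.22866598 0.13897819] tin [0.67010026 0.13574078 0.0368755 ]
[[0.477 0.152 0.084]
 [0.275 0.32  0.084]
 [0.384 0.44  0.084]
 [0.58  0.286 0.084]]
0.263 140.2
0.162 48.0
0.25 -38.2
0.169 -127.7
[[0.4399 0.2291 0.119 ]
 [0.3552 0.296  0.119 ]] 0.10794477470220572 141.66896027570957
```

```bash
python3 -m inch '[{"hand":1,"dx":-0.15,"dy":0.95,"dz":0.6,"turn":0},{"hand":1,"dx":-0.15,"dy":0.95,"dz":0.6,"turn":0},{"hand":1,"dx":-0.15,"dy":0.95,"dz":0.6,"turn":0},{"hand":1,"dx":-0.15,"dy":0.95,"dz":0.6,"turn":0},{"hand":1,"dx":-0.15,"dy":0.95,"dz":0.6,"turn":0},{"hand":1,"dx":0,"dy":0,"dz":0,"turn":-1},{"hand":1,"dx":0,"dy":0,"dz":0,"turn":-1},{"hand":1,"dx":0,"dy":0,"dz":0,"turn":-1},{"hand":1,"dx":0,"dy":0,"dz":0,"turn":-1},{"hand":1,"dx":0,"dy":0,"dz":0,"turn":-1}]'
python3 -m inch '[{"hand":1,"dx":0,"dy":0,"dz":0,"turn":-1},{"hand":1,"dx":0,"dy":0,"dz":0,"turn":-0.44},{"hand":1,"dx":0,"dy":0,"dz":0,"turn":0}]'
python3 - <<'E'
from h import *
c=shot('wrist','w3.png'); save(c,'w3')
E
python3 -m inch '[{"hand":1,"dx":1,"dy":0,"dz":0,"turn":0},{"hand":1,"dx":1,"dy":0,"dz":0,"turn":0},{"hand":1,"dx":0,"dy":0,"dz":0,"turn":0}]'
python3 - <<'E'
from h import *
c=shot('wrist','w4.png'); save(c,'w4'); print(manip.get_state()['qpos'])
a=cv2.imread('pics/w3.png');b=cv2.imread('pics/w4.png')
cv2.imwrite('pics/w34.png',np.vstack([a[:300],b[:300]]))
E
```

```text
clock: 4.2
tool_pos: [0.3232, 0.3214, 0.2577]
orientation: [-2.848, 1.323, -0.0]
force: [-0.8, 0.2, -0.1]
width: 1.001
grasp_force: 0.0
clock: 4.58
tool_pos: [0.3232, 0.3215, 0.2576]
orientation: [-2.964, 1.038, -0.0]
force: [-0.2, -0.6, -0.1]
width: 0.999
grasp_force: 0.0
clock: 5.0
tool_pos: [0.3867, 0.2709, 0.2571]
orientation: [2.963, -1.042, 0.0]
force: [-0.3, -0.2, -0.5]
width: 1.002
grasp_force: 0.0
[ 9.58351979e-01  7.19215338e-02 -2.23670377e-01 -9.73250957e-05
 -1.27523937e+00 -6.25920481e-02]
```

View pics/w34.png

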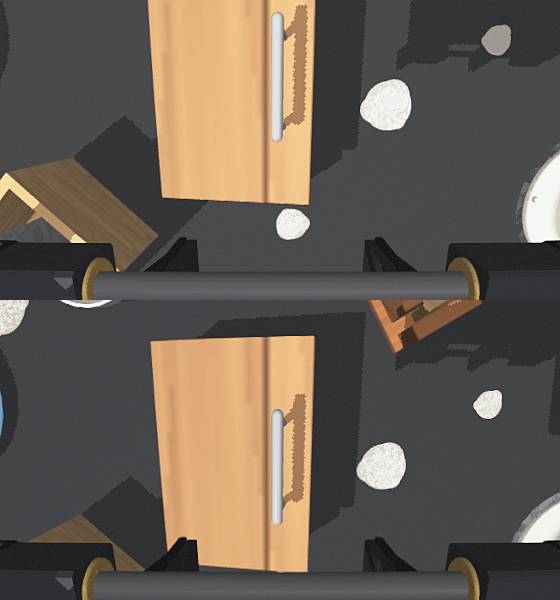

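w3 has the handle from (277,12) to (277,141), and w4 from (277,110) to (277,223). The lid's front edge is at column ~311 and its hinge edge at ~157, and the view is well aligned.

```bash
cat >> h.py <<'E'
def load(n):
    d=np.load(''+n+'.npz'); return dict(W=d['W'],mtx=d['mtx'],k1=float(d['k1']))
E
python3 - <<'E'
from h import *
a,b=load('w3'),load('w4')
e1=tri((a,(277,12)),(b,(277,110)));e2=tri((a,(277,141)),(b,(277,223)))
print(e1,e2,np.linalg.norm(e1-e2))
p=[tri((a,(162,198)),(b,(166,267))),tri((a,(309,205)),(b,(307,272)))]
print(np.round(p,4))
z=.084
q=[onz(b,u,z) for u in ((315,36),(307,272),(166,267),(151,42))]
print(np.round(q,4))
for i in range(4): d=q[(i+1)%4]-q[i]; print(np.linalg.norm(d).round(3),np.degrees(np.arctan2(d[1],d[0])).round(1))
for c,u,v in ((a,(277,12),(277,141)),(b,(277,110),(277,223))):
    e=[onz(c,u,.119),onz(c,v,.119)]; d=e[1]-e[0]; print('h',np.mean(e,0).round(4),np.linalg.norm(d).round(4),np.degrees(np.arctan2(d[1],d[0])))
print(np.mean(q,0))
E
```

```text
[0.44679214 0.22584852 0.14379403] [0.36146552 0.29460755 0.13707858] 0.10978859337502278
[[0.3913 0.4336 0.1061]
 [0.2831 0.3129 0.1008]]
[[0.4806 0.1491 0.084 ]
 [0.2758 0.3174 0.084 ]
 [0.389  0.4482 0.084 ]
 [0.5833 0.2842 0.084 ]]
0.265 140.6
0.173 49.1
0.254 -40.2
0.17 -127.2
h [0.4062 0.2588 0.119 ] 0.1176 141.2626239527104
h [0.402  0.2623 0.119 ] 0.1158 141.07818824191128
[0.43216735 0.29971885 0.084     ]
```

Run:
```python
from h import *
L=[]
ims=[]
for cam in ('scene','side','wrist'):
    c=shot(cam,cam+'5.png'); m=manip.masks_of('lid',cam)
    print(cam,[(round(x['conf'],2),x['pixels'].sum(),np.argwhere(x['pixels']).mean(0).round()) for x in m])
    im=c['image']
    if cam=='scene': ims.append(cv2.resize(im[120:260,250:430],(400,311)))
    if cam=='side': ims.append(cv2.resize(im[270:410,170:350],(400,311)))
    save(c,cam+'5')
cv2.imwrite('pics/ss5.png',cv2.cvtColor(np.hstack(ims),cv2.COLOR_RGB2BGR))
```

```text
scene []
side [(0.88, np.int64(9624), array([349., 241.]))]
wrist [(0.63, np.int64(34654), array([144., 237.]))]
```

View pics/ss5.png

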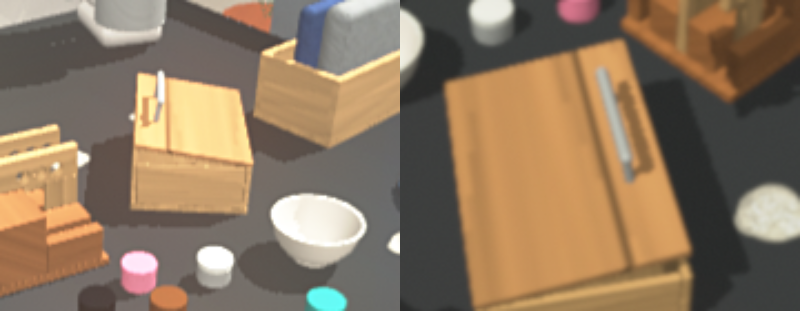

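The scene and side crops show the lid standing slightly ajar: there is a gap under its front edge at crop px (660,270). The handle and front edge are therefore higher than in the shut case, which matches my z≈0.14.

Run:
```python
from h import *
a,b,sc,sd=load('w3'),load('w4'),load('scene5'),load('side5')
# far end(+y low) = scene lower? pair ends
E1=[(a,(277,12)),(b,(277,110)),(sd,(260.5,301.5)),(sc,(321,174))]
E2=[(a,(277,141)),(b,(277,223)),(sd,(273,350)),(sc,(322,153))]
p1,p2=tri(*E1),tri(*E2); print(p1,p2,np.linalg.norm(p1-p2),(p1+p2)/2)
for P,E in((p1,E1),(p2,E2)):
    print([ (proj(c,P)-u).round(1).tolist() for c,u in E])
print(tri(*E1[2:]),tri(*E2[2:]), tri(*E1[:3]),tri(*E2[:3]))
```

```text
[0.45130451 0.22035634 0.12180802] [0.3588238  0.29713683 0.13247569] 0.1206719685359172 [0.40506416 0.25874659 0.12714186]
[[1.9, -1.3], [1.7, -7.3], [-1.5, 4.3], [-0.1, -2.0]]
[[-0.4, 3.4], [-0.1, 2.0], [-1.6, -2.4], [-0.8, 1.1]]
[0.45921261 0.21073721 0.12104103] [0.35356371 0.30244263 0.13393835] [0.44637415 0.22496786 0.13966474] [0.35885837 0.29567828 0.12549793]
```

```bash
python3 -m inch '[{"hand":1,"dx":0.5,"dy":0,"dz":0.9,"turn":0},{"hand":1,"dx":0,"dy":0,"dz":0.9,"turn":0},{"hand":1,"dx":0,"dy":0,"dz":0.9,"turn":0},{"hand":1,"dx":0,"dy":0,"dz":0.75,"turn":0},{"hand":1,"dx":0,"dy":0,"dz":0,"turn":0},{"hand":-1,"dx":0,"dy":0,"dz":0,"turn":0},{"hand":-1,"dx":0,"dy":0,"dz":0,"turn":0},{"hand":-1,"dx":0,"dy":0,"dz":0,"turn":0},{"hand":-1,"dx":0,"dy":0,"dz":0,"turn":0},{"hand":-1,"dx":0,"dy":0,"dz":0,"turn":0}]' 15
```

```text
clock: 6.6
tool_pos: [0.4012, 0.26, 0.1193]
orientation: [-2.966, 1.035, -0.0]
force: [0.3, 0.0, 0.0]
width: 0.513
grasp_force: 0.0
```

```bash
python3 -m inch '[{"hand":-1,"dx":0,"dy":0,"dz":0,"turn":0},{"hand":-1,"dx":0,"dy":0,"dz":0,"turn":0},{"hand":-1,"dx":0,"dy":0,"dz":0,"turn":0},{"hand":-1,"dx":0,"dy":0,"dz":0,"turn":0},{"hand":-1,"dx":0,"dy":0,"dz":0,"turn":0},{"hand":-1,"dx":0,"dy":0,"dz":0,"turn":0}]' 15
python3 - <<'E'
import numpy as np
# arc: handle offset rel hinge; moves in tool y (=-chest x) and dz, per 0.15rad
f=lambda t: np.array([-.14*np.cos(t)+.044*np.sin(t), .14*np.sin(t)+.044*np.cos(t)])
t0=.12; T=np.arange(t0,1.5,.2)
for a,b in zip(T[:-1],T[1:]): d=f(b)-f(a); print(b.round(2),'dy',(-d[0]/.04).round(2),'dz',(-d[1]/.04).round(2))
E
```

```text
clock: 7.35
tool_pos: [0.4011, 0.26, 0.1191]
orientation: [2.966, -1.035, -0.0]
force: [0.3, -0.1, -0.0]
width: 0.008
grasp_force: 0.0
0.32 dy -0.37 dz -0.63
0.52 dy -0.49 dz -0.55
0.72 dy -0.58 dz -0.44
0.92 dy -0.66 dz -0.32
1.12 dy -0.71 dz -0.18
1.32 dy -0.73 dz -0.03
```

Run:
```python
from h import *
w=shot('wrist');s=shot('side')
ims=[cv2.resize(w['image'][100:330,150:420],(400,340)),cv2.resize(s['image'][250:410,170:358],(400,340))]
cv2.imwrite('pics/miss.png',cv2.cvtColor(np.hstack(ims),cv2.COLOR_RGB2BGR))
```

```text
(no output)
```

View pics/miss.png

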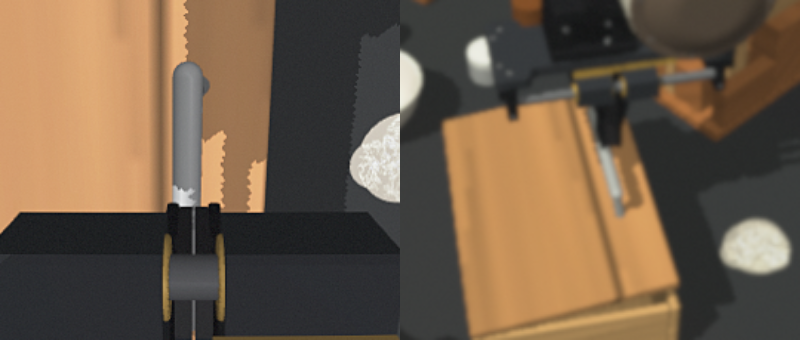

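The bar lies just beneath the shut tips, so the handle is lower than measured, about 0.11. I'll open, go 18 mm lower and close again.

```bash
N='{"hand":1,"dx":0,"dy":0,"dz":0,"turn":0}'; python3 -m inch '[{"hand":0,"dx":0,"dy":0,"dz":0,"turn":0},{"hand":0,"dx":0,"dy":0,"dz":0,"turn":0},{"hand":0,"dx":0,"dy":0,"dz":0,"turn":0},{"hand":0,"dx":0,"dy":0,"dz":0,"turn":0},{"hand":0,"dx":0,"dy":0,"dz":0,"turn":0},{"hand":0,"dx":0,"dy":0,"dz":0.25,"turn":0},{"hand":0,"dx":0,"dy":0,"dz":0.2,"turn":0},{"hand":0,"dx":0,"dy":0,"dz":0,"turn":0}]' 15
python3 -m inch '[{"hand":-1,"dx":0,"dy":0,"dz":0,"turn":0},{"hand":-1,"dx":0,"dy":0,"dz":0,"turn":0},{"hand":-1,"dx":0,"dy":0,"dz":0,"turn":0},{"hand":-1,"dx":0,"dy":0,"dz":0,"turn":0},{"hand":-1,"dx":0,"dy":0,"dz":0,"turn":0},{"hand":-1,"dx":0,"dy":0,"dz":0,"turn":0}]' 15
```

```text
clock: 8.45
tool_pos: [0.4005, 0.2593, 0.1]
orientation: [2.964, -1.035, -0.002]
force: [-0.6, -0.4, 0.1]
width: 0.502
grasp_force: 0.0
clock: 9.2
tool_pos: [0.4029, 0.2623, 0.1017]
orientation: [-2.961, 1.033, -0.004]
force: [2.1, 4.0, -3.2]
width: 0.118
grasp_force: 15.0
```

```bash
python3 - <<'E'
import numpy as np
f=lambda t: np.array([-.14*np.cos(t)+.04*np.sin(t), .14*np.sin(t)+.04*np.cos(t)])
T=np.arange(0,2,.2)
for a,b in zip(T[:-1],T[1:]): d=f(b)-f(a); print(b.round(2),'dy',(-d[0]/.04).round(2),'dz',(-d[1]/.04).round(2))
E
python3 -m inch '[{"hand":-1,"dx":0,"dy":-0.13,"dz":-0.34,"turn":0},{"hand":-1,"dx":0,"dy":-0.14,"dz":-0.33,"turn":0},{"hand":-1,"dx":0,"dy":0,"dz":0,"turn":0}]'
```

```text
0.2 dy -0.27 dz -0.68
0.4 dy -0.4 dz -0.61
0.6 dy -0.51 dz -0.52
0.8 dy -0.6 dz -0.41
1.0 dy -0.67 dz -0.28
1.2 dy -0.71 dz -0.14
1.4 dy -0.73 dz 0.01
1.6 dy -0.71 dz 0.15
1.8 dy -0.67 dz 0.29
clock: 9.57
tool_pos: [0.4088, 0.2697, 0.1289]
orientation: [-2.964, 1.034, -0.002]
force: [-0.3, 0.9, 1.0]
width: 0.028
grasp_force: 0.3
```

```bash
python3 -m inch '[{"hand":0,"dx":0,"dy":0,"dz":0,"turn":0},{"hand":0,"dx":0,"dy":0,"dz":0,"turn":0},{"hand":0,"dx":0,"dy":0,"dz":0,"turn":0},{"hand":0,"dx":0,"dy":0,"dz":0,"turn":0},{"hand":0,"dx":0,"dy":0.17,"dz":0.4,"turn":0},{"hand":0,"dx":0,"dy":0,"dz":0.3,"turn":0},{"hand":0,"dx":0,"dy":0,"dz":0.1,"turn":0},{"hand":0,"dx":0,"dy":0,"dz":0.12,"turn":0},{"hand":0,"dx":0,"dy":0,"dz":0,"turn":0}]' 15
python3 - <<'E'
from h import *
w=shot('wrist');s=shot('side')
ims=[cv2.resize(w['image'][100:330,150:420],(400,340)),cv2.resize(s['image'][250:410,170:358],(400,340))]
cv2.imwrite('pics/low.png',cv2.cvtColor(np.hstack(ims),cv2.COLOR_RGB2BGR))
E
```

```text
clock: 10.7
tool_pos: [0.4037, 0.2633, 0.091]
orientation: [-2.966, 1.035, -0.0]
force: [0.4, -0.4, 0.7]
width: 0.498
grasp_force: 0.0
```

View pics/low.png

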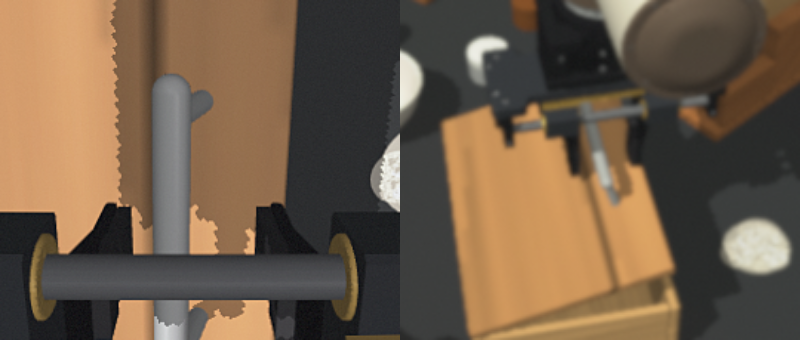

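The side crop shows the lid raised a bit more by the first pull. The bar now lies between the open fingers, about 8 mm towards the hinge side of centre. I'll centre, rise a little and grip.

```bash
python3 -m inch '[{"hand":0,"dx":0,"dy":-0.2,"dz":-0.35,"turn":0},{"hand":0,"dx":0,"dy":0,"dz":0,"turn":0},{"hand":-1,"dx":0,"dy":0,"dz":0,"turn":0},{"hand":-1,"dx":0,"dy":0,"dz":0,"turn":0},{"hand":-1,"dx":0,"dy":0,"dz":0,"turn":0},{"hand":-1,"dx":0,"dy":0,"dz":0,"turn":0},{"hand":-1,"dx":0,"dy":0,"dz":0,"turn":0},{"hand":-1,"dx":0,"dy":0,"dz":0,"turn":0}]' 20
python3 -m inch '[{"hand":-1,"dx":0,"dy":-0.16,"dz":-0.32,"turn":0},{"hand":-1,"dx":0,"dy":0,"dz":0,"turn":0}]'
```

```text
clock: 11.8
tool_pos: [0.4079, 0.2685, 0.1048]
orientation: [2.964, -1.035, -0.001]
force: [-2.6, -2.0, 1.1]
width: 0.121
grasp_force: 20.0
clock: 12.05
tool_pos: [0.4145, 0.2765, 0.1192]
orientation: [-2.962, 1.033, -0.004]
force: [3.2, 1.8, -2.6]
width: 0.118
grasp_force: 20.0
```

```bash
python3 -m inch '[{"hand":-1,"dx":0,"dy":-0.2,"dz":-0.3,"turn":0},{"hand":-1,"dx":0,"dy":-0.22,"dz":-0.29,"turn":0},{"hand":-1,"dx":0,"dy":0,"dz":0,"turn":0}]' 25
python3 -m inch '[{"hand":-1,"dx":0,"dy":-0.25,"dz":-0.26,"turn":0},{"hand":-1,"dx":0,"dy":-0.27,"dz":-0.24,"turn":0},{"hand":-1,"dx":0,"dy":0,"dz":0,"turn":0}]'
python3 - <<'E'
from h import *
w=shot('wrist');s=shot('side')
ims=[cv2.resize(w['image'][100:330,150:420],(400,340)),cv2.resize(s['image'][200:410,170:417],(400,340))]
cv2.imwrite('pics/arc.png',cv2.cvtColor(np.hstack(ims),cv2.COLOR_RGB2BGR))
E
```

```text
clock: 12.42
tool_pos: [0.4274, 0.2926, 0.1411]
orientation: [-2.955, 1.031, -0.007]
force: [14.1, 7.3, -17.4]
width: 0.116
grasp_force: 25.0
clock: 12.8
tool_pos: [0.4383, 0.3081, 0.1569]
orientation: [-2.959, 1.035, -0.0]
force: [15.1, 10.2, -29.7]
width: 0.116
grasp_force: 25.0
```

View pics/arc.png

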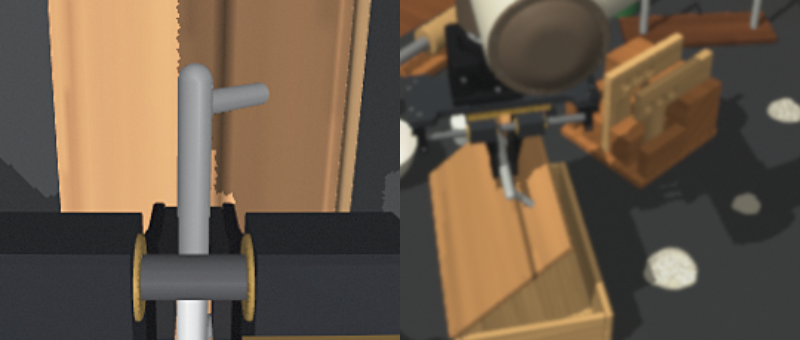

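The lid is now at about 0.7 rad, with the bar held. The force says we're pulling outward, so I'll bend the path towards the hinge.

```bash
python3 -m inch '[{"hand":-1,"dx":0,"dy":-0.3,"dz":0.0,"turn":0},{"hand":-1,"dx":0,"dy":0,"dz":0,"turn":0}]' 15
python3 -m inch '[{"hand":-1,"dx":0,"dy":-0.32,"dz":-0.13,"turn":0},{"hand":-1,"dx":0,"dy":-0.33,"dz":-0.11,"turn":0},{"hand":-1,"dx":0,"dy":0,"dz":0,"turn":0}]' 15
```

```text
clock: 13.15
tool_pos: [0.4426, 0.3132, 0.1609]
orientation: [2.964, -1.035, -0.003]
force: [-0.5, 1.2, -5.8]
width: 0.117
grasp_force: 15.0
clock: 13.52
tool_pos: [0.4615, 0.3359, 0.173]
orientation: [-2.962, 1.032, -0.004]
force: [-2.2, 2.1, 2.2]
width: 0.122
grasp_force: 15.0
```

```bash
python3 -m inch '[{"hand":-1,"dx":0,"dy":-0.35,"dz":-0.11,"turn":0},{"hand":-1,"dx":0,"dy":-0.355,"dz":-0.08,"turn":0},{"hand":-1,"dx":0,"dy":-0.36,"dz":-0.04,"turn":0},{"hand":-1,"dx":0,"dy":0,"dz":0,"turn":0}]' 12
python3 -m inch '[{"hand":-1,"dx":0,"dy":-0.36,"dz":0,"turn":0},{"hand":-1,"dx":0,"dy":-0.36,"dz":0.04,"turn":0},{"hand":-1,"dx":0,"dy":-0.36,"dz":0.07,"turn":0},{"hand":-1,"dx":0,"dy":0,"dz":0,"turn":0}]' 12
```

```text
clock: 14.02
tool_pos: [0.4872, 0.3675, 0.1796]
orientation: [-2.965, 1.035, -0.002]
force: [1.1, -0.3, -6.5]
width: 0.118
grasp_force: 12.0
clock: 14.52
tool_pos: [0.514, 0.4006, 0.174]
orientation: [2.964, -1.035, 0.0]
force: [3.5, -4.6, -10.8]
width: 0.119
grasp_force: 12.0
```

Bar angle is about 1.55 rad. I'll release, rise, go round to the front and push the lid's inner face with shut fingers.

```bash
python3 -m inch '[{"hand":-0.5,"dx":0,"dy":0,"dz":0,"turn":0},{"hand":-0.5,"dx":0,"dy":0,"dz":0,"turn":0},{"hand":-0.5,"dx":0,"dy":0,"dz":0,"turn":0},{"hand":-0.5,"dx":0,"dy":0,"dz":-0.4,"turn":0},{"hand":-0.5,"dx":0,"dy":0,"dz":-0.8,"turn":0},{"hand":-0.5,"dx":0,"dy":0,"dz":-0.9,"turn":0},{"hand":-1,"dx":0,"dy":0,"dz":-0.6,"turn":0},{"hand":-1,"dx":0,"dy":0,"dz":0,"turn":0}]' 12
python3 -m inch '[{"hand":-1,"dx":0,"dy":0.9,"dz":0,"turn":0},{"hand":-1,"dx":0,"dy":0.9,"dz":0,"turn":0},{"hand":-1,"dx":0,"dy":0.9,"dz":0,"turn":0},{"hand":-1,"dx":0,"dy":0.1,"dz":0.7,"turn":0},{"hand":-1,"dx":0,"dy":0,"dz":0.7,"turn":0},{"hand":-1,"dx":0,"dy":0,"dz":0.55,"turn":0},{"hand":-1,"dx":0,"dy":0,"dz":0,"turn":0}]' 12
python3 - <<'E'
from h import *
s=shot('side');w=shot('wrist')
ims=[cv2.resize(w['image'][0:330,100:488],(400,340)),cv2.resize(s['image'][150:410,130:436],(400,340))]
cv2.imwrite('pics/arc2.png',cv2.cvtColor(np.hstack(ims),cv2.COLOR_RGB2BGR))
E
```

```text
clock: 15.52
tool_pos: [0.514, 0.4017, 0.2882]
orientation: [-2.96, 1.033, -0.005]
force: [-0.8, -0.2, -0.7]
width: 0.102
grasp_force: 0.0
clock: 16.4
tool_pos: [0.4421, 0.3119, 0.2039]
orientation: [2.962, -1.034, -0.003]
force: [-0.2, -0.2, 0.2]
width: 0.005
grasp_force: 0.0
```

View pics/arc2.png

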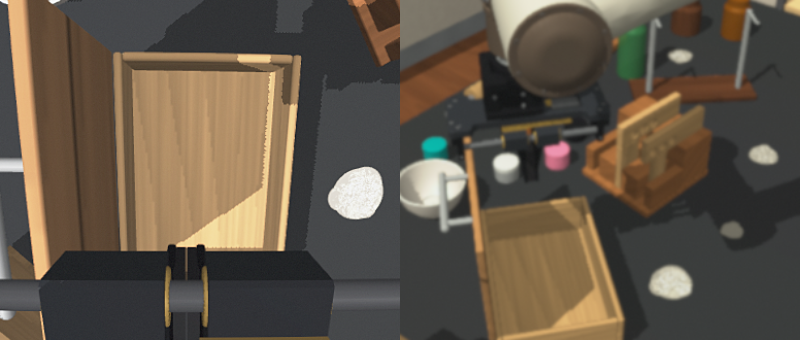

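The side crop shows the lid at about 1.6 rad and the chest empty, and the wrist crop shows the chest rim corners at (115,53) and (300,55). Now the push.

```bash
python3 - <<'E'
from h import *
c=shot('wrist')
p=[onz(c,np.array(u)*.97+[100,0],.075) for u in ((115,53),(300,55),(285,250),(124,250))]
print(np.round(p,4)); d=p[1]-p[0]; print(np.linalg.norm(d),np.degrees(np.arctan2(d[1],d[0])))
E
python3 -m inch '[{"hand":-1,"dx":0,"dy":-0.7,"dz":0,"turn":0},{"hand":-1,"dx":0,"dy":-0.7,"dz":0,"turn":0},{"hand":-1,"dx":0,"dy":-0.5,"dz":0,"turn":0},{"hand":-1,"dx":0,"dy":-0.4,"dz":0,"turn":0},{"hand":-1,"dx":0,"dy":-0.3,"dz":0,"turn":0},{"hand":-1,"dx":0,"dy":0,"dz":0,"turn":0}]'
python3 -m inch '[{"hand":-1,"dx":0,"dy":-0.2,"dz":0,"turn":0},{"hand":-1,"dx":0,"dy":-0.2,"dz":0,"turn":0},{"hand":-1,"dx":0,"dy":0,"dz":0,"turn":0}]'
```

```text
[[0.5829 0.2829 0.075 ]
 [0.4788 0.1538 0.075 ]
 [0.3325 0.2704 0.075 ]
 [0.4358 0.4002 0.075 ]]
0.16585649985049025 -128.89641550338823
clock: 17.3
tool_pos: [0.5083, 0.395, 0.2061]
orientation: [-2.966, 1.035, -0.0]
force: [0.5, -0.2, 0.6]
width: 0.005
grasp_force: 0.0
clock: 17.68
tool_pos: [0.5182, 0.4073, 0.2057]
orientation: [2.966, -1.035, -0.0]
force: [-0.0, 0.2, -1.4]
width: 0.004
grasp_force: 0.0
```

Run:
```python
from h import *
s=shot('side');w=shot('wrist');g=shot('scene')
ims=[cv2.resize(w['image'][0:330,0:388],(270,230)),cv2.resize(s['image'][150:410,130:424],(270,230)),cv2.resize(g['image'][60:240,240:452],(260,230))]
cv2.imwrite('pics/push.png',cv2.cvtColor(np.hstack(ims),cv2.COLOR_RGB2BGR))
for cam in('side','scene'): print([(np.round(b['position'],3).tolist(),round(b['conf'],2)) for b in manip.boxes_of('lid_handle',cam)])
```

```text
[([0.471, 0.415, 0.205], 0.76)]
[([0.524, 0.35, 0.183], 0.57), ([0.719, 0.141, 0.031], 0.37)]
```

View pics/push.png

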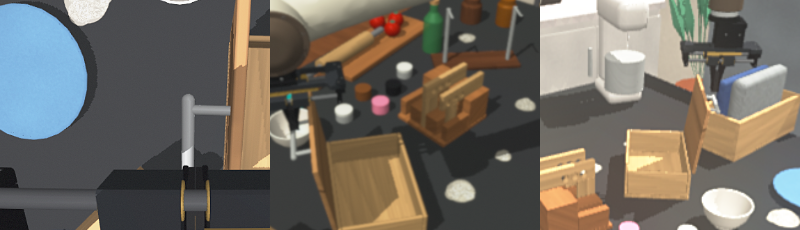

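The fingers slipped over the lid's top edge: the handle lies beneath them and the lid, at about 1.7 rad, is on the robot side. With the missed bar and the tip row in the wrist picture, this says the real tips sit about 30 mm higher than the reported TCP. I'll go back over, lower, and push again.

```bash
python3 -m inch '[{"hand":-1,"dx":0,"dy":0,"dz":-0.8,"turn":0},{"hand":-1,"dx":0,"dy":0,"dz":-0.8,"turn":0},{"hand":-1,"dx":0,"dy":0.9,"dz":0,"turn":0},{"hand":-1,"dx":0,"dy":0.9,"dz":0,"turn":0},{"hand":-1,"dx":0,"dy":0.85,"dz":0,"turn":0},{"hand":-1,"dx":0,"dy":0,"dz":0.8,"turn":0},{"hand":-1,"dx":0,"dy":0,"dz":0.8,"turn":0},{"hand":-1,"dx":0,"dy":0,"dz":0.6,"turn":0},{"hand":-1,"dx":0,"dy":0,"dz":0,"turn":0}]'
python3 -m inch '[{"hand":-1,"dx":0,"dy":-0.5,"dz":0,"turn":0},{"hand":-1,"dx":0,"dy":-0.5,"dz":0,"turn":0},{"hand":-1,"dx":0,"dy":-0.4,"dz":0,"turn":0},{"hand":-1,"dx":0,"dy":-0.2,"dz":0,"turn":0},{"hand":-1,"dx":0,"dy":-0.2,"dz":0,"turn":0}]'
python3 -m inch '[{"hand":-1,"dx":0,"dy":-0.15,"dz":0,"turn":0},{"hand":-1,"dx":0,"dy":-0.15,"dz":0,"turn":0}]'
```

```text
clock: 19.05
tool_pos: [0.451, 0.3229, 0.1804]
orientation: [2.962, -1.034, -0.003]
force: [0.1, -0.6, 1.0]
width: 0.001
grasp_force: 0.0
clock: 19.68
tool_pos: [0.4967, 0.3799, 0.1824]
orientation: [2.965, -1.035, -0.001]
force: [-0.3, -2.1, 0.4]
width: -0.001
grasp_force: 0.8
clock: 19.92
tool_pos: [0.5042, 0.3897, 0.1819]
orientation: [2.966, -1.035, -0.001]
force: [-1.1, -1.2, -0.2]
width: 0.005
grasp_force: 0.7
```

```bash
python3 -m inch '[{"hand":-1,"dx":0,"dy":-0.15,"dz":0,"turn":0},{"hand":-1,"dx":0,"dy":0,"dz":0,"turn":0}]'
python3 -m inch '[{"hand":-1,"dx":0,"dy":-0.12,"dz":0,"turn":0},{"hand":-1,"dx":0,"dy":0,"dz":0,"turn":0}]'
```

```text
clock: 20.18
tool_pos: [0.5086, 0.3952, 0.182]
orientation: [-2.965, 1.035, -0.001]
force: [-0.5, 0.4, -0.6]
width: 0.006
grasp_force: 0.0
clock: 20.42
tool_pos: [0.5103, 0.3974, 0.1821]
orientation: [2.964, -1.034, -0.001]
force: [-4.4, -3.6, 1.6]
width: 0.007
grasp_force: 2.7
```

```bash
python3 -m inch '[{"hand":-1,"dx":0,"dy":-0.12,"dz":0,"turn":0},{"hand":-1,"dx":0,"dy":0,"dz":0,"turn":0}]'
python3 -m inch '[{"hand":-1,"dx":0,"dy":0.5,"dz":0,"turn":0},{"hand":-1,"dx":0,"dy":1,"dz":0,"turn":0},{"hand":-1,"dx":0,"dy":1,"dz":-0.5,"turn":0},{"hand":-1,"dx":0,"dy":1,"dz":-0.5,"turn":0},{"hand":-1,"dx":1,"dy":0,"dz":-0.5,"turn":0},{"hand":-1,"dx":1,"dy":0,"dz":-0.5,"turn":0},{"hand":-1,"dx":0,"dy":0,"dz":0,"turn":0}]'
```

```text
clock: 20.68
tool_pos: [0.5103, 0.3973, 0.182]
orientation: [2.954, -1.032, -0.008]
force: [-11.1, -9.9, 7.1]
width: 0.008
grasp_force: 8.1
clock: 21.55
tool_pos: [0.4925, 0.2426, 0.2641]
orientation: [-2.959, 1.038, -0.006]
force: [0.0, 0.1, -0.1]
width: 0.007
grasp_force: 0.0
```

Run:
```python
from h import *
print(manip.get_state()['tool_pos'])
for cam in('side','scene','wrist'):
    c=shot(cam,cam+'6.png');save(c,cam+'6')
    for n in('lid_handle','tin_1','scraper_a','peg_1'): print(cam,n,[(np.round(b['position'],3).tolist(),round(b['conf'],2)) for b in manip.boxes_of(n,cam)])
```

```text
[0.49246755 0.24263741 0.26406686]
side lid_handle [([0.492, 0.413, 0.18], 0.81), ([0.541, -0.326, 0.015], 0.42), ([0.478, 0.002, 0.12], 0.34)]
side tin_1 [([0.646, -0.024, 0.026], 0.86), ([0.691, 0.046, 0.032], 0.68), ([0.676, -0.109, 0.028], 0.63), ([0.611, 0.055, 0.034], 0.6), ([0.81, 0.183, 0.032], 0.58), ([0.715, 0.166, 0.029], 0.56), ([0.489, 0.41, 0.177], 0.23)]
side scraper_a [([0.475, 0.004, 0.118], 0.95), ([0.423, 0.004, 0.123], 0.84)]
side peg_1 [([0.538, -0.324, 0.019], 0.78), ([0.419, 0.009, 0.129], 0.43)]
scene lid_handle [([0.531, 0.371, 0.17], 0.84)]
scene tin_1 [([0.692, -0.127, 0.033], 0.83), ([0.712, 0.031, 0.031], 0.82), ([0.637, 0.039, 0.03], 0.79), ([0.657, -0.041, 0.032], 0.74), ([0.821, 0.176, 0.032], 0.71), ([0.731, 0.145, 0.03], 0.49)]
scene scraper_a [([0.485, -0.015, 0.121], 0.55)]
scene peg_1 [([0.535, -0.351, 0.013], 0.55)]
wrist lid_handle [([0.564, 0.346, 0.194], 0.59), ([0.483, 0.011, 0.147], 0.36)]
wrist tin_1 []
wrist scraper_a [([0.432, 0.01, 0.139], 0.69), ([0.486, 0.009, 0.146], 0.68), ([0.725, 0.289, 0.027], 0.3)]
wrist peg_1 []
```

The lid is firmly on its stop: 11 N and no further motion. One tin has been knocked to about (0.723,0.156). Now I'll touch the counter at a free spot to learn the real tip height.

```bash
python3 -m inch '[{"hand":-1,"dx":0.85,"dy":0,"dz":0,"turn":0},{"hand":-1,"dx":0.85,"dy":0,"dz":0,"turn":0},{"hand":-1,"dx":0.85,"dy":0,"dz":0.5,"turn":0},{"hand":-1,"dx":0.85,"dy":0,"dz":1,"turn":0},{"hand":-1,"dx":0,"dy":0,"dz":1,"turn":0},{"hand":-1,"dx":0,"dy":0,"dz":1,"turn":0},{"hand":-1,"dx":0,"dy":0,"dz":1,"turn":0},{"hand":-1,"dx":0,"dy":0,"dz":1,"turn":0},{"hand":-1,"dx":0,"dy":0,"dz":0.3,"turn":0},{"hand":-1,"dx":0,"dy":0,"dz":0,"turn":0}]'
python3 -m inch '[{"hand":-1,"dx":0,"dy":0,"dz":0.2,"turn":0},{"hand":-1,"dx":0,"dy":0,"dz":0.2,"turn":0},{"hand":-1,"dx":0,"dy":0,"dz":0,"turn":0}]'
```

```text
clock: 23.55
tool_pos: [0.5962, 0.1579, 0.0299]
orientation: [2.966, -1.035, -0.0]
force: [-0.1, -1.6, 0.1]
width: 0.006
grasp_force: 0.0
clock: 23.92
tool_pos: [0.5956, 0.1579, 0.0137]
orientation: [2.966, -1.035, -0.001]
force: [-0.9, 0.8, -0.3]
width: 0.008
grasp_force: 0.0
```

```bash
python3 -m inch '[{"hand":-1,"dx":0,"dy":0,"dz":0.15,"turn":0},{"hand":-1,"dx":0,"dy":0,"dz":0,"turn":0}]'
python3 -m inch '[{"hand":-1,"dx":0,"dy":0,"dz":0.15,"turn":0},{"hand":-1,"dx":0,"dy":0,"dz":0,"turn":0}]'
python3 -m inch '[{"hand":-1,"dx":0,"dy":0,"dz":0.12,"turn":0},{"hand":-1,"dx":0,"dy":0,"dz":0,"turn":0}]'
```

```text
clock: 24.18
tool_pos: [0.5956, 0.1578, 0.0075]
orientation: [2.966, -1.035, -0.001]
force: [-1.0, -0.5, 0.1]
width: 0.007
grasp_force: 0.0
clock: 24.42
tool_pos: [0.5955, 0.1577, 0.0013]
orientation: [2.965, -1.035, -0.001]
force: [-0.4, -0.3, -0.2]
width: 0.003
grasp_force: 0.0
clock: 24.68
tool_pos: [0.5956, 0.1578, -0.0034]
orientation: [2.965, -1.035, -0.001]
force: [-0.8, 1.4, 0.5]
width: 0.005
grasp_force: 0.0
```

```bash
python3 -m inch '[{"hand":-1,"dx":0,"dy":0,"dz":0.15,"turn":0},{"hand":-1,"dx":0,"dy":0,"dz":0,"turn":0}]'
python3 -m inch '[{"hand":-1,"dx":0,"dy":0,"dz":0.12,"turn":0},{"hand":-1,"dx":0,"dy":0,"dz":0,"turn":0}]'
python3 -m inch '[{"hand":-1,"dx":0,"dy":0,"dz":0.12,"turn":0},{"hand":-1,"dx":0,"dy":0,"dz":0,"turn":0}]'
```

```text
clock: 24.92
tool_pos: [0.5955, 0.1577, -0.0095]
orientation: [2.965, -1.035, -0.001]
force: [0.4, 0.1, 1.1]
width: 0.004
grasp_force: 0.0
clock: 25.18
tool_pos: [0.5956, 0.1578, -0.0142]
orientation: [2.965, -1.035, -0.001]
force: [-0.7, -0.6, -0.0]
width: 0.008
grasp_force: 0.0
clock: 25.42
tool_pos: [0.5956, 0.1578, -0.019]
orientation: [2.965, -1.035, -0.001]
force: [0.4, -0.5, -0.3]
width: 0.006
grasp_force: 0.0
```

```bash
python3 -m inch '[{"hand":-1,"dx":0,"dy":0,"dz":0.1,"turn":0},{"hand":-1,"dx":0,"dy":0,"dz":0,"turn":0}]'
python3 -m inch '[{"hand":-1,"dx":0,"dy":0,"dz":0.1,"turn":0},{"hand":-1,"dx":0,"dy":0,"dz":0,"turn":0}]'
python3 -m inch '[{"hand":-1,"dx":0,"dy":0,"dz":0.1,"turn":0},{"hand":-1,"dx":0,"dy":0,"dz":0,"turn":0}]'
```

```text
clock: 25.68
tool_pos: [0.5957, 0.1578, -0.0229]
orientation: [2.966, -1.035, -0.001]
force: [-0.5, -0.0, -0.0]
width: 0.004
grasp_force: 0.0
clock: 25.92
tool_pos: [0.5957, 0.1578, -0.0269]
orientation: [2.966, -1.035, -0.001]
force: [-0.5, 0.3, -0.1]
width: 0.005
grasp_force: 0.0
clock: 26.18
tool_pos: [0.5956, 0.1578, -0.0309]
orientation: [2.966, -1.035, -0.001]
force: [0.4, -0.1, -0.5]
width: 0.005
grasp_force: 0.0
```

```bash
python3 -m inch '[{"hand":-1,"dx":0,"dy":0,"dz":0.08,"turn":0},{"hand":-1,"dx":0,"dy":0,"dz":0,"turn":0}]'
python3 -m inch '[{"hand":-1,"dx":0,"dy":0,"dz":0.08,"turn":0},{"hand":-1,"dx":0,"dy":0,"dz":0,"turn":0}]'
```

```text
clock: 26.42
tool_pos: [0.5957, 0.1579, -0.034]
orientation: [2.966, -1.035, -0.001]
force: [0.5, -0.3, -0.1]
width: 0.003
grasp_force: 0.0
clock: 26.68
tool_pos: [0.5959, 0.158, -0.037]
orientation: [2.966, -1.035, -0.0]
force: [0.4, -0.1, -0.0]
width: 0.003
grasp_force: 0.0
```

```bash
python3 -m inch '[{"hand":-1,"dx":0,"dy":0,"dz":0.08,"turn":0},{"hand":-1,"dx":0,"dy":0,"dz":0,"turn":0}]'
python3 -m inch '[{"hand":-1,"dx":0,"dy":0,"dz":0.08,"turn":0},{"hand":-1,"dx":0,"dy":0,"dz":0,"turn":0}]'
python3 - <<'E'
from h import *
s=shot('side','touch_s.png');w=shot('wrist','touch_w.png'); g=shot('scene')
p=proj(g,manip.get_state()['tool_pos']); p2=proj(s,manip.get_state()['tool_pos']); print(p,p2,proj(w,manip.get_state()['tool_pos']))
u=lambda i,p:cv2.resize(i[max(0,int(p[1])-80):int(p[1])+40,int(p[0])-60:int(p[0])+60],(300,300))
cv2.imwrite('pics/touch.png',cv2.cvtColor(np.hstack([u(g['image'],p),u(s['image'],p2)]),cv2.COLOR_RGB2BGR))
E
```

```text
clock: 26.92
tool_pos: [0.5961, 0.158, -0.0372]
orientation: [2.966, -1.033, 0.001]
force: [-4.7, 0.1, 14.2]
width: 0.005
grasp_force: 7.5
clock: 27.18
tool_pos: [0.5961, 0.158, -0.0373]
orientation: [2.967, -1.032, 0.002]
force: [-11.9, -1.3, 31.1]
width: 0.003
grasp_force: 15.4
[332.44757037 239.85473308] [228.87000468 314.54552252] [279.5754374  231.47645013]
```

Contact comes at reported z = −0.037, so the real tips sit 37 mm behind the reported TCP. From now on I command z = wanted tip height − 0.037. I'll rise and turn 90° so the fingers close along the chest's y, then look at the knocked tin.

```bash
python3 -m inch '[{"hand":0,"dx":0,"dy":0,"dz":-0.6,"turn":-1},{"hand":0.5,"dx":0,"dy":0,"dz":-0.9,"turn":-1},{"hand":0.5,"dx":0,"dy":0,"dz":-0.9,"turn":-1},{"hand":0.5,"dx":0,"dy":0,"dz":-0.9,"turn":-1},{"hand":0.5,"dx":0,"dy":0,"dz":-0.9,"turn":-1},{"hand":0.5,"dx":0,"dy":0,"dz":-0.9,"turn":-1},{"hand":0.5,"dx":0,"dy":0,"dz":-0.9,"turn":-1},{"hand":0.5,"dx":0,"dy":0,"dz":0,"turn":-1},{"hand":0.5,"dx":0,"dy":0,"dz":0,"turn":-1},{"hand":0.5,"dx":0,"dy":0,"dz":0,"turn":-1}]'
python3 -m inch '[{"hand":0.5,"dx":0,"dy":0,"dz":0,"turn":-1},{"hand":0.5,"dx":0,"dy":0.8,"dz":0,"turn":-0.25},{"hand":0.5,"dx":0,"dy":0.8,"dz":0,"turn":0},{"hand":0.5,"dx":0,"dy":0.85,"dz":0,"turn":0},{"hand":0.5,"dx":0,"dy":0,"dz":0,"turn":0}]'
cat >> h.py <<'E'
def blobs(c,lo=150):
    hsv=cv2.cvtColor(c['image'],cv2.COLOR_RGB2HSV); m=((hsv[...,1]<40)&(hsv[...,2]>lo)).astype(np.uint8)
    n,l,st,ce=cv2.connectedComponentsWithStats(m); return [(st[i],ce[i]) for i in range(1,n) if st[i][4]>150]
def tools(): # unit vectors
    M=R.from_rotvec(manip.get_state()['orientation']).as_matrix(); return M
def units(d): return (tools().T@np.array(d)/.04).round(2)
E
python3 - <<'E'
from h import *
c=shot('wrist','tinA.png'); s=manip.get_state(); print(s['qpos'].round(2),s['tool_pos'])
for b in manip.boxes_of('tin_1','wrist'): print(np.round(b['position'],3),b['conf'],proj(c,b['position']).round())
for m in manip.masks_of('tin_1','wrist'):
    px=np.argwhere(m['pixels']);cc=px.mean(0)[::-1]; print(cc.round(),len(px),c['image'][m['pixels']].mean(0).round(),onz(c,cc,.032).round(4))
for st,ce in blobs(c): print('blob',st,ce.round(),onz(c,ce,.034).round(4))
E
```

```text
clock: 28.58
tool_pos: [0.5956, 0.1579, 0.1966]
orientation: [-2.935, -1.12, 0.0]
force: [0.2, 0.2, -0.2]
width: 0.746
grasp_force: 0.0
clock: 29.2
tool_pos: [0.6728, 0.0946, 0.1954]
orientation: [-2.831, -1.361, 0.002]
force: [-1.4, 0.7, -0.5]
width: 0.75
grasp_force: 0.0
[ 0.38  0.47  0.17 -0.   -1.27  2.09] [0.67194423 0.09539364 0.19571482]
[0.7   0.042 0.033] 0.98 [329. 201.]
[0.809 0.187 0.035] 0.83 [330.  25.]
[0.723 0.154 0.034] 0.75 [283. 107.]
[ 0.658 -0.018  0.032] 0.74 [330. 261.]
[0.631 0.054 0.036] 0.63 [275. 231.]
[273. 232.] 1335 [241. 198. 223.] [0.6286 0.0526 0.032 ]
[329. 260.] 586 [42. 42. 45.] [ 0.6577 -0.0159  0.032 ]
[331.  25.] 1987 [ 76. 216. 214.] [0.8097 0.1864 0.032 ]
[281. 106.] 1566 [245. 245. 245.] [0.7226 0.1561 0.032 ]
[333. 203.] 1422 [167. 107.  69.] [0.7025 0.0378 0.032 ]
blob [ 122    0  130   74 7608] [187.  31.] [0.6952 0.2711 0.034 ]
blob [ 405   48   51   65 1022] [430.  80.] [0.8594 0.081  0.034 ]
blob [ 260   83   44   46 1562] [281. 106.] [0.7225 0.1561 0.034 ]
blob [ 255  218   37   35 1025] [273. 235.] [0.6263 0.0503 0.034 ]
blob [ 143  282  283   15 3342] [286. 289.] [ 0.5952 -0.0128  0.034 ]
```

The network and my own projection agree that the white tin is at (0.7225,0.156), pixel (281,106), mean colour 245,245,245. The other cylinders there are pink, black, turquoise and brown. Grasp it.

```bash
python3 -m inch '[{"hand":0.5,"dx":1,"dy":0,"dz":0.2,"turn":0},{"hand":0.5,"dx":0.97,"dy":0.04,"dz":0.6,"turn":0},{"hand":0.5,"dx":0,"dy":0,"dz":1,"turn":0},{"hand":0.5,"dx":0,"dy":0,"dz":1,"turn":0},{"hand":0.5,"dx":0,"dy":0,"dz":1,"turn":0},{"hand":0.5,"dx":0,"dy":0,"dz":1,"turn":0},{"hand":0.5,"dx":0,"dy":0,"dz":0.8,"turn":0},{"hand":0.5,"dx":0,"dy":0,"dz":0,"turn":0},{"hand":-1,"dx":0,"dy":0,"dz":0,"turn":0},{"hand":-1,"dx":0,"dy":0,"dz":0,"turn":0}]' 15
python3 -m inch '[{"hand":-1,"dx":0,"dy":0,"dz":0,"turn":0},{"hand":-1,"dx":0,"dy":0,"dz":0,"turn":0},{"hand":-1,"dx":0,"dy":0,"dz":0,"turn":0}]'
python3 - <<'E'
from h import *
t=manip.get_state()['tool_pos']; print(t)
ex=np.array([.627,.779]);ey=np.array([-.779,.627]);H=np.array([.5829,.2829])+.125*ey
C=H-.085*ex; print('centre',C)
for o in((-.02,-.055),(-.02,.055)):
    P=C+o[0]*ex+o[1]*ey; print(P.round(4),units(np.r_[P-t[:2],0]))
E
```

```text
clock: 30.6
tool_pos: [0.7236, 0.1576, -0.0247]
orientation: [2.829, 1.366, 0.006]
force: [0.1, -0.2, 0.0]
width: 0.605
grasp_force: 0.0
clock: 30.98
tool_pos: [0.7233, 0.1573, -0.0252]
orientation: [2.829, 1.366, 0.004]
force: [-1.7, 0.1, 5.7]
width: 0.521
grasp_force: 15.0
[ 0.72327974  0.15731369 -0.02523492]
centre [0.43223 0.29506]
[0.4625 0.245 ] [-2.34 -6.47 -0.02]
[0.3768 0.314 ] [-2.32 -9.22 -0.02]
```

```bash
python3 -m inch '[{"hand":-1,"dx":0,"dy":0,"dz":-0.5,"turn":0},{"hand":-1,"dx":0,"dy":0,"dz":-1,"turn":0},{"hand":-1,"dx":0,"dy":0,"dz":-1,"turn":0},{"hand":-1,"dx":0,"dy":0,"dz":-1,"turn":0},{"hand":-1,"dx":-0.4,"dy":0,"dz":-1,"turn":0},{"hand":-1,"dx":-0.8,"dy":0,"dz":0,"turn":0},{"hand":-1,"dx":-0.8,"dy":0,"dz":0,"turn":0},{"hand":-1,"dx":-0.32,"dy":-0.7,"dz":0,"turn":0}]' 20
python3 -m inch '[{"hand":-1,"dx":0,"dy":-0.9,"dz":0,"turn":0},{"hand":-1,"dx":0,"dy":-0.9,"dz":0,"turn":0},{"hand":-1,"dx":0,"dy":-0.9,"dz":0,"turn":0},{"hand":-1,"dx":0,"dy":-0.9,"dz":0,"turn":0},{"hand":-1,"dx":0,"dy":-0.9,"dz":0,"turn":0},{"hand":-1,"dx":0,"dy":-0.9,"dz":0,"turn":0},{"hand":-1,"dx":0,"dy":-0.9,"dz":0,"turn":0},{"hand":-1,"dx":0,"dy":-0.9,"dz":0,"turn":0},{"hand":-1,"dx":0,"dy":-0.9,"dz":0,"turn":0},{"hand":-1,"dx":0,"dy":0,"dz":0,"turn":0}]'
python3 - <<'E'
from h import *
t=manip.get_state()['tool_pos']; print(t, units(np.array([.3768,.314,-.015])-t))
E
```

```text
clock: 31.98
tool_pos: [0.6419, 0.0994, 0.1534]
orientation: [2.832, 1.36, 0.0]
force: [-0.9, 1.3, -1.3]
width: 0.524
grasp_force: 20.0
clock: 33.22
tool_pos: [0.3876, 0.3041, 0.1537]
orientation: [-2.827, -1.369, -0.001]
force: [0.8, 0.2, -0.4]
width: 0.526
grasp_force: 20.0
[0.38762861 0.30412914 0.15365551] [ 0.02 -0.36  4.22]
```

```bash
python3 -m inch '[{"hand":-1,"dx":0,"dy":-0.36,"dz":0.5,"turn":0},{"hand":-1,"dx":0,"dy":0,"dz":1,"turn":0},{"hand":-1,"dx":0,"dy":0,"dz":1,"turn":0},{"hand":-1,"dx":0,"dy":0,"dz":1,"turn":0},{"hand":-1,"dx":0,"dy":0,"dz":0.4,"turn":0},{"hand":-1,"dx":0,"dy":0,"dz":0.2,"turn":0},{"hand":-1,"dx":0,"dy":0,"dz":0.1,"turn":0},{"hand":-1,"dx":0,"dy":0,"dz":0,"turn":0}]'
```

```text
clock: 34.22
tool_pos: [0.3781, 0.3125, -0.0147]
orientation: [-2.829, -1.365, -0.002]
force: [-0.1, 0.2, -0.8]
width: 0.523
grasp_force: 20.0
```

```bash
python3 -m inch '[{"hand":-1,"dx":0,"dy":0,"dz":0.05,"turn":0},{"hand":-1,"dx":0,"dy":0,"dz":0.04,"turn":0},{"hand":-1,"dx":0,"dy":0,"dz":0,"turn":0}]'
```

```text
clock: 34.6
tool_pos: [0.378, 0.3127, -0.0173]
orientation: [-2.828, -1.366, -0.002]
force: [-2.3, -1.2, 8.4]
width: 0.525
grasp_force: 20.0
```

```bash
python3 -m inch '[{"hand":0.4,"dx":0,"dy":0,"dz":0,"turn":0},{"hand":0.4,"dx":0,"dy":0,"dz":0,"turn":0},{"hand":0.4,"dx":0,"dy":0,"dz":0,"turn":0},{"hand":0.4,"dx":0,"dy":0,"dz":-0.4,"turn":0},{"hand":0.4,"dx":0,"dy":0,"dz":-1,"turn":0},{"hand":0.4,"dx":0,"dy":0,"dz":-1,"turn":0},{"hand":0.5,"dx":0,"dy":0,"dz":-1,"turn":0},{"hand":0.5,"dx":0,"dy":0,"dz":-1,"turn":0},{"hand":0.5,"dx":0,"dy":0,"dz":-0.9,"turn":0},{"hand":0.5,"dx":0,"dy":0,"dz":0,"turn":0}]' 15
python3 - <<'E'
from h import *
t=manip.get_state()['tool_pos']; print(t)
c=shot('wrist','chestA.png')
for m in manip.masks_of('tin_1','wrist'):
    px=np.argwhere(m['pixels']);cc=px.mean(0)[::-1]; print(cc.round(),len(px),c['image'][m['pixels']].mean(0).round(),onz(c,cc,.04).round(4))
E
python3 -m inch '[{"hand":0.5,"dx":-0.56,"dy":1,"dz":0,"turn":0},{"hand":0.5,"dx":-0.56,"dy":1,"dz":0,"turn":0},{"hand":0.5,"dx":-0.56,"dy":1,"dz":0,"turn":0},{"hand":0.5,"dx":-0.56,"dy":1,"dz":0,"turn":0},{"hand":0.5,"dx":-0.56,"dy":1,"dz":0,"turn":0},{"hand":0.5,"dx":-0.56,"dy":1,"dz":0,"turn":0},{"hand":0.5,"dx":-0.56,"dy":1,"dz":0,"turn":0},{"hand":0.5,"dx":-0.56,"dy":1,"dz":0,"turn":0},{"hand":0.5,"dx":-0.56,"dy":1,"dz":0,"turn":0},{"hand":0.5,"dx":-0.56,"dy":1,"dz":0,"turn":0}]'
python3 -m inch '[{"hand":0.5,"dx":0,"dy":0.9,"dz":0,"turn":0},{"hand":0.5,"dx":0,"dy":0.9,"dz":0,"turn":0},{"hand":0.5,"dx":0,"dy":0.9,"dz":0,"turn":0},{"hand":0.5,"dx":0,"dy":0,"dz":0,"turn":0}]'
python3 - <<'E'
from h import *
c=shot('wrist','tinB.png'); s=manip.get_state(); print(s['qpos'].round(2),s['tool_pos'])
for m in manip.masks_of('tin_1','wrist'):
    px=np.argwhere(m['pixels']);cc=px.mean(0)[::-1]; p=onz(c,cc,.032);print(cc.round(),len(px),c['image'][m['pixels']].mean(0).round(),p.round(4),units(np.r_[p[:2],-.028]-s['tool_pos']))
E
```

```text
clock: 35.85
tool_pos: [0.3789, 0.3137, 0.1962]
orientation: [-2.826, -1.364, -0.01]
force: [-0.3, -0.7, -0.3]
width: 0.756
grasp_force: 0.0
[0.37890439 0.31372932 0.19615183]
[552. 220.] 430 [136.  79.  96.] [0.5986 0.0835 0.04  ]
[360.  35.] 25885 [87. 66. 48.] [0.5322 0.3811 0.04  ]
[281. 184.] 1464 [227. 228. 230.] [0.3777 0.3122 0.04  ]
clock: 37.2
tool_pos: [0.5509, -0.1135, 0.1911]
orientation: [-2.828, -1.364, 0.005]
force: [-0.1, 0.9, 0.4]
width: 0.75
grasp_force: 0.0
clock: 37.7
tool_pos: [0.6361, -0.1805, 0.1894]
orientation: [-2.829, -1.361, 0.007]
force: [0.2, 0.0, -0.8]
width: 0.748
grasp_force: 0.0
[-0.03  0.45  0.12 -0.   -1.25  2.5 ] [ 0.63521209 -0.17972962  0.18994776]
[281. 110.] 1613 [243. 243. 243.] [ 0.6824 -0.1225  0.032 ] [1.87 0.05 5.44]
[204.  61.] 1883 [56. 56. 60.] [ 0.6524 -0.0363  0.032 ] [ 3.08 -1.88  5.45]
[133.  16.] 1726 [213. 175. 196.] [0.6252 0.0396 0.032 ] [ 4.15 -3.59  5.45]
```

```bash
python3 -m inch '[{"hand":0.5,"dx":0.95,"dy":0.05,"dz":0.2,"turn":0},{"hand":0.5,"dx":0.92,"dy":0,"dz":0.5,"turn":0},{"hand":0.5,"dx":0,"dy":0,"dz":1,"turn":0},{"hand":0.5,"dx":0,"dy":0,"dz":1,"turn":0},{"hand":0.5,"dx":0,"dy":0,"dz":1,"turn":0},{"hand":0.5,"dx":0,"dy":0,"dz":1,"turn":0},{"hand":0.5,"dx":0,"dy":0,"dz":0.65,"turn":0},{"hand":0.5,"dx":0,"dy":0,"dz":0,"turn":0},{"hand":-1,"dx":0,"dy":0,"dz":0,"turn":0},{"hand":-1,"dx":0,"dy":0,"dz":0,"turn":0}]' 15
python3 -m inch '[{"hand":-1,"dx":0,"dy":0,"dz":0,"turn":0},{"hand":-1,"dx":0,"dy":0,"dz":0,"turn":0},{"hand":-1,"dx":0,"dy":0,"dz":0,"turn":0},{"hand":-1,"dx":0,"dy":0,"dz":-0.5,"turn":0},{"hand":-1,"dx":0,"dy":0,"dz":-1,"turn":0},{"hand":-1,"dx":0,"dy":0,"dz":-1,"turn":0},{"hand":-1,"dx":0,"dy":0,"dz":-1,"turn":0},{"hand":-1,"dx":0,"dy":0,"dz":-1,"turn":0},{"hand":-1,"dx":0,"dy":0,"dz":-0.9,"turn":0},{"hand":-1,"dx":0,"dy":0,"dz":0,"turn":0}]' 20
python3 - <<'E'
from h import *
t=manip.get_state()['tool_pos']; print(units(np.array([.4625,.245,-.012])-t))
E
```

```text
clock: 39.05
tool_pos: [0.6852, -0.1218, -0.0188]
orientation: [2.828, 1.365, 0.005]
force: [-0.0, -0.9, 0.2]
width: 0.602
grasp_force: 0.0
clock: 40.3
tool_pos: [0.6861, -0.1224, 0.2003]
orientation: [2.825, 1.363, 0.012]
force: [0.8, 0.5, -0.8]
width: 0.525
grasp_force: 20.0
[  3.69 -10.13   5.25]
```

```bash
python3 -m inch '[{"hand":-1,"dx":0.37,"dy":-1,"dz":0,"turn":0},{"hand":-1,"dx":0.37,"dy":-1,"dz":0,"turn":0},{"hand":-1,"dx":0.37,"dy":-1,"dz":0,"turn":0},{"hand":-1,"dx":0.37,"dy":-1,"dz":0,"turn":0},{"hand":-1,"dx":0.37,"dy":-1,"dz":0,"turn":0},{"hand":-1,"dx":0.37,"dy":-1,"dz":0,"turn":0},{"hand":-1,"dx":0.37,"dy":-1,"dz":0,"turn":0},{"hand":-1,"dx":0.37,"dy":-1,"dz":0,"turn":0},{"hand":-1,"dx":0.37,"dy":-1,"dz":0,"turn":0},{"hand":-1,"dx":0.36,"dy":-1,"dz":0,"turn":0}]'
python3 -m inch '[{"hand":-1,"dx":0,"dy":-0.13,"dz":0,"turn":0},{"hand":-1,"dx":0,"dy":0,"dz":0,"turn":0}]'
python3 - <<'E'
from h import *
t=manip.get_state()['tool_pos']; print(t,units(np.array([.4625,.245,-.008])-t))
E
```

```text
clock: 41.55
tool_pos: [0.4612, 0.243, 0.1943]
orientation: [2.83, 1.365, -0.003]
force: [0.5, 0.7, -0.7]
width: 0.519
grasp_force: 20.0
clock: 41.8
tool_pos: [0.4582, 0.2453, 0.1946]
orientation: [2.829, 1.366, -0.002]
force: [0.2, 0.3, -1.6]
width: 0.523
grasp_force: 20.0
[0.45817704 0.24528162 0.19461173] [0.07 0.09 5.07]
```

```bash
python3 -m inch '[{"hand":-1,"dx":0.05,"dy":0.07,"dz":0.8,"turn":0},{"hand":-1,"dx":0,"dy":0,"dz":1,"turn":0},{"hand":-1,"dx":0,"dy":0,"dz":1,"turn":0},{"hand":-1,"dx":0,"dy":0,"dz":1,"turn":0},{"hand":-1,"dx":0,"dy":0,"dz":0.7,"turn":0},{"hand":-1,"dx":0,"dy":0,"dz":0.4,"turn":0},{"hand":-1,"dx":0,"dy":0,"dz":0.15,"turn":0},{"hand":-1,"dx":0,"dy":0,"dz":0,"turn":0}]'
python3 -m inch '[{"hand":-1,"dx":0,"dy":0,"dz":0.06,"turn":0},{"hand":-1,"dx":0,"dy":0,"dz":0,"turn":0}]'
```

```text
clock: 42.8
tool_pos: [0.4626, 0.2449, -0.007]
orientation: [2.83, 1.364, -0.001]
force: [0.9, 0.4, -0.3]
width: 0.523
grasp_force: 20.0
clock: 43.05
tool_pos: [0.4624, 0.2457, -0.0088]
orientation: [-2.829, -1.365, -0.001]
force: [-0.6, -0.0, -1.1]
width: 0.524
grasp_force: 20.0
```

```bash
python3 -m inch '[{"hand":-1,"dx":0,"dy":0,"dz":0.06,"turn":0},{"hand":0.4,"dx":0,"dy":0,"dz":0,"turn":0},{"hand":0.4,"dx":0,"dy":0,"dz":0,"turn":0},{"hand":0.4,"dx":0,"dy":0,"dz":0,"turn":0},{"hand":0.4,"dx":0,"dy":0,"dz":-0.3,"turn":0},{"hand":0.4,"dx":0,"dy":0,"dz":-1,"turn":0},{"hand":0.4,"dx":0,"dy":0,"dz":-1,"turn":0},{"hand":0.4,"dx":0,"dy":0,"dz":-1,"turn":0},{"hand":0,"dx":0,"dy":0,"dz":-1,"turn":0},{"hand":0,"dx":0,"dy":0,"dz":-1,"turn":0}]'
python3 -m inch '[{"hand":0,"dx":0,"dy":0,"dz":-1,"turn":1},{"hand":0,"dx":0,"dy":0,"dz":-1,"turn":1},{"hand":0,"dx":0,"dy":0,"dz":-1,"turn":1},{"hand":0,"dx":0,"dy":0,"dz":0,"turn":1},{"hand":0,"dx":0,"dy":0,"dz":0,"turn":1},{"hand":0,"dx":0,"dy":0,"dz":0,"turn":1},{"hand":0,"dx":0,"dy":0,"dz":0,"turn":1},{"hand":0,"dx":0,"dy":0,"dz":0,"turn":1},{"hand":0,"dx":0,"dy":0,"dz":0,"turn":1},{"hand":0,"dx":0,"dy":0,"dz":0,"turn":1}]'
python3 -m inch '[{"hand":0,"dx":0,"dy":0,"dz":0,"turn":1},{"hand":0,"dx":0,"dy":0,"dz":0,"turn":1},{"hand":0,"dx":0,"dy":0,"dz":0,"turn":1},{"hand":0,"dx":0,"dy":0,"dz":0,"turn":1},{"hand":0,"dx":0,"dy":0,"dz":0,"turn":1},{"hand":0,"dx":0,"dy":0,"dz":0,"turn":1},{"hand":0,"dx":0,"dy":0,"dz":0,"turn":1},{"hand":0,"dx":1,"dy":0.3,"dz":0,"turn":0.69},{"hand":0,"dx":1,"dy":0,"dz":0,"turn":0},{"hand":0,"dx":1,"dy":0,"dz":0,"turn":0}]'
python3 -m inch '[{"hand":0,"dx":0.8,"dy":0,"dz":0,"turn":0},{"hand":0,"dx":0,"dy":0,"dz":0,"turn":0}]'
python3 - <<'E'
from h import *
s=manip.get_state(); print(s['qpos'].round(2),s['orientation'])
c=shot('wrist','rackA.png'); save(c,'rackA')
for n in ('scraper_a','scraper_a_h1'):
  for b in manip.boxes_of(n,'wrist'): print(n,np.round(b['position'],3),round(b['conf'],2))
for k,m in enumerate(manip.masks_of('scraper_a','wrist')):
    r=cv2.minAreaRect(np.argwhere(m['pixels'])[:,::-1].astype(np.float32)); print(m['conf'],m['pixels'].sum(),r)
E
python3 -m inch '[{"hand":0,"dx":-1,"dy":0,"dz":0,"turn":0},{"hand":0,"dx":-1,"dy":0,"dz":0,"turn":0},{"hand":0,"dx":0,"dy":0,"dz":0,"turn":0}]'
python3 - <<'E'
from h import *
c=shot('wrist','rackB.png'); save(c,'rackB')
a=cv2.imread('pics/rackA.png');b=cv2.imread('pics/rackB.png')
cv2.imwrite('pics/rack.png',np.hstack([cv2.resize(i[:280,160:440],(400,400)) for i in(a,b)]))
for n in('tin_1','lid_handle'): print(n,[(np.round(x['position'],3).tolist(),round(x['conf'],2)) for x in manip.boxes_of(n,'wrist')])
E
```

```text
clock: 44.3
tool_pos: [0.462, 0.2453, 0.2027]
orientation: [-2.829, -1.365, -0.002]
force: [0.6, -0.3, 0.1]
width: 0.558
grasp_force: 0.0
clock: 45.55
tool_pos: [0.4618, 0.2452, 0.3212]
orientation: [-3.043, 0.78, -0.001]
force: [-0.7, -0.0, -0.4]
width: 0.501
grasp_force: 0.0
clock: 46.8
tool_pos: [0.4535, 0.1232, 0.3213]
orientation: [-2.221, 2.22, -0.001]
force: [-0.2, 0.4, 0.9]
width: 0.504
grasp_force: 0.0
clock: 47.05
tool_pos: [0.4536, 0.0909, 0.3215]
orientation: [-2.217, 2.223, -0.001]
force: [-0.1, 0.7, 0.6]
width: 0.495
grasp_force: 0.0
[ 0.55  0.03 -0.11  0.   -1.43 -0.55] [-2.21718883e+00  2.22340295e+00 -7.98179325e-04]
scraper_a [ 0.426 -0.023  0.15 ] 0.8
scraper_a [ 0.479 -0.03   0.148] 0.72
scraper_a_h1 [ 0.474 -0.024  0.143] 0.87
0.64 2133 ((258.0803527832031, 69.65457153320312), (17.295825958251953, 141.20066833496094), 5.767889499664307)
0.57 2046 ((306.48175048828125, 72.47535705566406), (15.599435806274414, 148.82798767089844), 8.481606483459473)
0.15 84 ((231.80764770507812, 330.5384216308594), (14.144854545593262, 9.429903030395508), 33.690067291259766)
clock: 47.62
tool_pos: [0.4538, 0.1754, 0.3196]
orientation: [2.225, -2.216, -0.001]
force: [0.8, 0.6, -1.3]
width: 0.502
grasp_force: 0.0
tin_1 [([0.621, 0.05, 0.032], 0.98), ([0.648, -0.025, 0.036], 0.84), ([0.462, 0.238, 0.044], 0.81), ([0.392, 0.3, 0.039], 0.69), ([0.8, 0.187, 0.032], 0.65)]
lid_handle [([0.488, 0.376, 0.102], 0.91)]
```

View pics/rack.png

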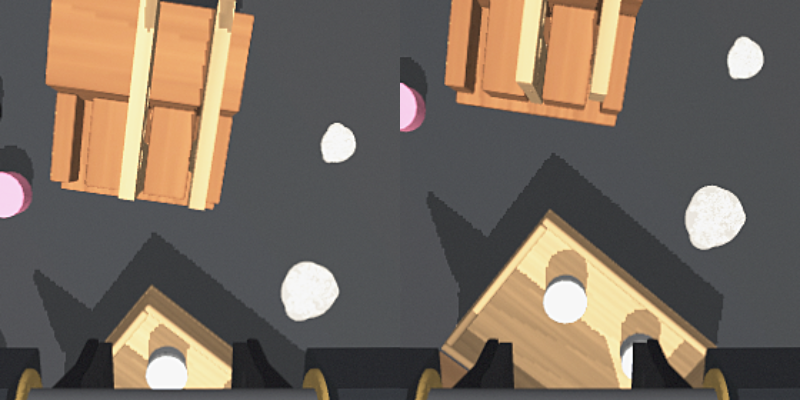

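The picture shows both tins upright in the chest, and two scrapers in the rack's middle slot and robot-side slot, legs towards +y. Next I fit their top edges and identify them by the hole places in the first wrist picture.

```bash
cat > scr.py <<'E'
from h import *
def top(c,img,x0,x1,r0,r1):
    im=img.astype(int); out=[]
    for r in range(r0,r1,4):
        row=im[r,x0:x1]; ok=(row.min(1)>125)&(row[:,0]>215)
        if ok.sum()>=4: out.append((r,x0+np.flatnonzero(ok).mean(),ok.sum()))
    return np.array(out)
if __name__=='__main__':
    c=load('rackA'); im=cv2.cvtColor(cv2.imread('pics/rackA.png'),cv2.COLOR_BGR2RGB)
    print(im[100,240:275].tolist()[::3])
    F=[]
    for x0,x1 in ((236,285),(288,335)):
        t=top(c,im,x0,x1,4,150); print(t[[0,len(t)//2,-1]].round(1).tolist(),len(t))
        P=np.array([onz(c,(u,r),.146) for r,u,_ in t]); k=np.polyfit(P[:,1],P[:,0],1)
        print('x=%.4f*y+%.4f'%tuple(k),'res',np.std(P[:,0]-np.polyval(k,P[:,1])).round(4),'yaw',np.degrees(-np.arctan(k[0])).round(2),'y range',P[:,1].min().round(4),P[:,1].max().round(4)); F.append(k)
    cc=manip.capture('wrist'); T=np.eye(4);T[:3,:3]=R.from_rotvec([-2.22145,2.2214,0]).as_matrix();T[:3,3]=[.62498,0,.18498]
    w0=dict(W=T@np.array(cc['hand_eye']),mtx=cc['mtx'],k1=cc['k1'])
    for k,hs in zip(F,([(454,166),(446,192),(439,222)],[(513,190),(504,217)])):
        for h in hs:
            o,d=ray(w0,h); # plane x - k0*y - k1 = 0.006
            n=np.array([1,-k[0],0]); s=(k[1]+.006-n@o)/(n@d); print(h,(o+s*d).round(4))
E
python3 scr.py
```

```text
[[233, 165, 110], [233, 164, 108], [236, 159, 97], [247, 240, 188], [247, 240, 190], [247, 239, 187], [172, 130, 93], [108, 89, 67], [157, 104, 69], [228, 157, 104], [228, 157, 104], [228, 158, 105]]
[[4.0, 261.9, 8.0], [72.0, 256.1, 13.0], [136.0, 248.0, 11.0]] 34
x=0.1317*y+0.4827 res 0.0006 yaw -7.5 y range -0.0898 0.0427
[[20.0, 314.0, 9.0], [84.0, 306.5, 12.0], [144.0, 298.0, 11.0]] 32
x=0.1372*y+0.4269 res 0.0004 yaw -7.81 y range -0.0746 0.0516
(454, 166) [ 0.4844 -0.0324  0.12  ]
(446, 192) [ 0.4873 -0.0104  0.1181]
(439, 222) [0.4907 0.0152 0.1196]
(513, 190) [ 0.4311 -0.0128  0.1204]
(504, 217) [0.4344 0.0109 0.1198]
```

Hole heights come out at 0.119 (expected 0.118), and the spacings match scraper_a in the middle slot and scraper_c in the robot-side slot. Now I go to look at the stand.

```bash
python3 -m inch '[{"hand":0,"dx":1,"dy":0,"dz":-0.5,"turn":0},{"hand":0,"dx":1,"dy":0,"dz":-0.5,"turn":0},{"hand":0,"dx":1,"dy":0,"dz":-0.5,"turn":0},{"hand":0,"dx":1,"dy":0,"dz":-0.5,"turn":0},{"hand":0,"dx":1,"dy":0,"dz":0,"turn":0},{"hand":0,"dx":1,"dy":0,"dz":0,"turn":0},{"hand":0,"dx":1,"dy":0,"dz":0,"turn":0},{"hand":0,"dx":1,"dy":0,"dz":0,"turn":0},{"hand":0,"dx":1,"dy":0,"dz":0,"turn":0},{"hand":0,"dx":1,"dy":0,"dz":0,"turn":0}]'
python3 -m inch '[{"hand":0,"dx":1,"dy":0,"dz":0,"turn":0},{"hand":0,"dx":0.2,"dy":0,"dz":0,"turn":0},{"hand":0,"dx":0,"dy":0,"dz":0,"turn":0}]'
python3 - <<'E'
from h import *
c=shot('wrist','stA.png'); save(c,'stA')
E
python3 -m inch '[{"hand":0,"dx":0,"dy":-1,"dz":0,"turn":0},{"hand":0,"dx":0,"dy":-1,"dz":0,"turn":0},{"hand":0,"dx":0,"dy":-1,"dz":0,"turn":0},{"hand":0,"dx":0,"dy":0,"dz":0,"turn":0}]'
python3 - <<'E'
from h import *
c=shot('wrist','stB.png'); save(c,'stB')
for n in('peg_1','oil'): print(n,[(np.round(x['position'],3).tolist(),round(x['conf'],2)) for x in manip.boxes_of(n,'wrist')])
a=cv2.imread('pics/stA.png');b=cv2.imread('pics/stB.png')
for i,im in enumerate((a,b)):
    q=proj(load('st'+'AB'[i]),[.52,-.337,.2]); print(q)
cv2.imwrite('pics/st.png',np.hstack([cv2.resize(i[:280,int(o):int(o)+280],(400,400)) for i,o in((a,80),(b,200))]))
E
```

```text
clock: 49.08
tool_pos: [0.4533, -0.2293, 0.4007]
orientation: [-2.22, 2.223, -0.001]
force: [0.1, 0.9, 0.1]
width: 0.496
grasp_force: 0.0
clock: 49.45
tool_pos: [0.4536, -0.2758, 0.4002]
orientation: [-2.22, 2.223, 0.001]
force: [0.7, 0.8, -0.5]
width: 0.502
grasp_force: 0.0
clock: 50.0
tool_pos: [0.5763, -0.2734, 0.3977]
orientation: [2.224, -2.217, -0.006]
force: [0.1, -0.4, -1.3]
width: 0.498
grasp_force: 0.0
peg_1 [([0.548, -0.327, 0.013], 0.56)]
oil [([0.696, -0.303, 0.134], 0.59), ([0.553, -0.329, 0.012], 0.34)]
[222.76000443 123.46848183]
[328.13000506 121.15248982]
```

View pics/st.png

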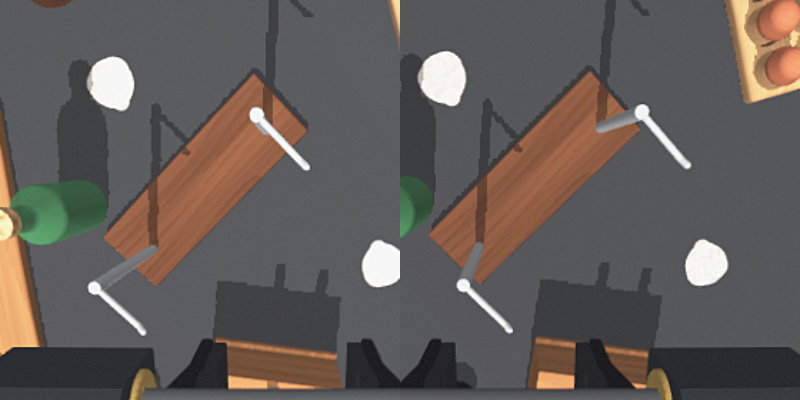

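The two views show each peg as a bright rod from post to tip. Upper peg: A (257,115)→(307,168), B (242,112)→(288,166). Lower peg: A (95,288)→(143,332), B (63,286)→(111,331). The stand is turned about −45°.

Run:
```python
from h import *
A,B=load('stA'),load('stB')
fa=lambda u:(80+.7*u[0],.7*u[1]); fb=lambda u:(200+.7*u[0],.7*u[1])
ims=[cv2.cvtColor(cv2.imread(f'pics/st{x}.png'),cv2.COLOR_BGR2HSV) for x in 'AB']
for nm,pa,ta,pb,tb in (('U',(257,115),(307,168),(242,112),(288,166)),('L',(95,288),(143,332),(63,286),(111,331))):
    p=tri((A,fa(pa)),(B,fb(pb)));t=tri((A,fa(ta)),(B,fb(tb))); d=p-t
    print(nm,'post',p.round(4),'tip',t.round(4),np.linalg.norm(d[:2]).round(4),np.degrees(np.arctan2(d[1],d[0])).round(1))
    # fit bright rod pixels
    for c,im,f,P,T in((A,ims[0],fa,pa,ta),(B,ims[1],fb,pb,tb)):
        P,T=np.array(f(P)),np.array(f(T)); L=np.linalg.norm(T-P); u=(T-P)/L; n=np.array([-u[1],u[0]])
        yy,xx=np.nonzero((im[...,1]<50)&(im[...,2]>140)); q=np.c_[xx,yy]-P; s=q@u; w=q@n
        k=(abs(w)<8)&(s>-8)&(s<L+10); q,s,w=np.c_[xx,yy][k],s[k],w[k]
        m=(s>12)&(s<L-2); ln=np.polyfit(s[m],w[m],1); tip=s.max()
        X=[onz(c,P+u*ss+n*np.polyval(ln,ss),.2) for ss in (12,L-2,tip)]; d=X[0]-X[1]
        print('  yaw',np.degrees(np.arctan2(d[1],d[0])).round(1),'tip',onz(c,P+u*tip+n*np.polyval(ln,tip),.203)[:2].round(4),'postz.204',onz(c,P,.204)[:2].round(4),m.sum())
```

```text
U post [ 0.4758 -0.3842  0.2028] tip [ 0.4362 -0.3434  0.2043] 0.0568 -45.9
  yaw -45.1 tip [ 0.4352 -0.3426] postz.204 [ 0.4757 -0.384 ] 206
  yaw -45.0 tip [ 0.4354 -0.3424] postz.204 [ 0.4761 -0.3841] 198
L post [ 0.6193 -0.243   0.2012] tip [ 0.5782 -0.205   0.2084] 0.056 -42.8
  yaw -46.5 tip [ 0.5778 -0.2025] postz.204 [ 0.6181 -0.2441] 152
  yaw -46.0 tip [ 0.5777 -0.2022] postz.204 [ 0.619  -0.2434] 149
```

```bash
python3 -m inch '[{"hand":-0.2,"dx":-0.9,"dy":0.4,"dz":0.3,"turn":0},{"hand":-0.2,"dx":-0.9,"dy":0.4,"dz":0.7,"turn":0},{"hand":-0.2,"dx":-0.9,"dy":0.4,"dz":0.7,"turn":0},{"hand":-0.2,"dx":-0.9,"dy":0.4,"dz":0.7,"turn":0},{"hand":-0.2,"dx":-0.9,"dy":0.4,"dz":0.7,"turn":0},{"hand":-0.2,"dx":-0.9,"dy":0.4,"dz":0.7,"turn":0},{"hand":-0.2,"dx":-0.68,"dy":0.04,"dz":0.6,"turn":0},{"hand":-0.2,"dx":0,"dy":0,"dz":0,"turn":0.95},{"hand":-0.2,"dx":0,"dy":0,"dz":0,"turn":0}]'
python3 - <<'E'
from h import *
s=manip.get_state();t=s['tool_pos']; M=tools(); print(t,'tool y yaw',np.degrees(np.arctan2(M[1,1],M[0,1])),units(np.array([.4787,-.0303,.089])-t))
E
```

```text
clock: 51.28
tool_pos: [0.4758, -0.0322, 0.2255]
orientation: [-2.071, 2.36, -0.002]
force: [-0.6, 0.2, 0.4]
width: 0.404
grasp_force: 0.0
[ 0.47580478 -0.03220062  0.22550074] tool y yaw 172.53131188296175 [-0.05 -0.06  3.41]
```

```bash
python3 -m inch '[{"hand":-0.2,"dx":-0.05,"dy":-0.05,"dz":0.8,"turn":0},{"hand":-0.2,"dx":0,"dy":0,"dz":0.9,"turn":0},{"hand":-0.2,"dx":0,"dy":0,"dz":0.8,"turn":0},{"hand":-0.2,"dx":0,"dy":0,"dz":0.5,"turn":0},{"hand":-0.2,"dx":0,"dy":0,"dz":0.4,"turn":0},{"hand":-0.2,"dx":0,"dy":0,"dz":0,"turn":0}]' 35
python3 -m inch '[{"hand":-1,"dx":0,"dy":0,"dz":0,"turn":0},{"hand":-1,"dx":0,"dy":0,"dz":0,"turn":0},{"hand":-1,"dx":0,"dy":0,"dz":0,"turn":0},{"hand":-1,"dx":0,"dy":0,"dz":0,"turn":0},{"hand":-1,"dx":0,"dy":0,"dz":0,"turn":0},{"hand":-1,"dx":0,"dy":0,"dz":0,"turn":0}]' 35
```

```text
clock: 52.02
tool_pos: [0.478, -0.0311, 0.0882]
orientation: [2.07, -2.362, -0.001]
force: [0.4, -0.0, 0.3]
width: 0.401
grasp_force: 0.0
clock: 52.78
tool_pos: [0.4791, -0.0305, 0.0889]
orientation: [-2.069, 2.363, -0.001]
force: [-1.0, 0.9, 5.8]
width: 0.137
grasp_force: 35.0
```

```bash
python3 -m inch '[{"hand":-1,"dx":0,"dy":0,"dz":-0.3,"turn":0},{"hand":-1,"dx":0,"dy":0,"dz":-0.8,"turn":0},{"hand":-1,"dx":0,"dy":0,"dz":-0.9,"turn":0},{"hand":-1,"dx":0,"dy":0,"dz":-0.9,"turn":0},{"hand":-1,"dx":0,"dy":0,"dz":-0.9,"turn":0},{"hand":-1,"dx":0,"dy":0,"dz":-0.7,"turn":0},{"hand":-1,"dx":0,"dy":0,"dz":0,"turn":0}]'
python3 -m inch '[{"hand":-1,"dx":0.8,"dy":0.1,"dz":0,"turn":0},{"hand":-1,"dx":0.8,"dy":0.1,"dz":0,"turn":0},{"hand":-1,"dx":0.8,"dy":0.1,"dz":0,"turn":0},{"hand":-1,"dx":0.8,"dy":0.1,"dz":0,"turn":0},{"hand":-1,"dx":0,"dy":0,"dz":0,"turn":0.8},{"hand":-1,"dx":0,"dy":0,"dz":0,"turn":0.8},{"hand":-1,"dx":0,"dy":0,"dz":0,"turn":0.8},{"hand":-1,"dx":0,"dy":0,"dz":0,"turn":0.8},{"hand":-1,"dx":0,"dy":0,"dz":0,"turn":0.8},{"hand":-1,"dx":0,"dy":0,"dz":0,"turn":0.74}]'
python3 - <<'E'
from h import *
s=manip.get_state();t=s['tool_pos']; M=tools(); print(t,s['width'],s['qpos'].round(2),'tool y yaw',np.degrees(np.arctan2(M[1,1],M[0,1])),units(np.array([.4058,-.3412,t[2]])-t))
E
```

```text
clock: 53.65
tool_pos: [0.4796, -0.0303, 0.2704]
orientation: [-2.067, 2.361, -0.003]
force: [0.1, -0.4, -2.3]
width: 0.135
grasp_force: 35.0
clock: 54.9
tool_pos: [0.4448, -0.155, 0.2664]
orientation: [1.183, -2.907, -0.004]
force: [-0.3, -0.4, -1.2]
width: 0.137
grasp_force: 35.0
[ 0.44476409 -0.15495135  0.26640812] 0.13686040259970333 [ 0.01  0.07 -0.2  -0.   -1.3  -0.81] tool y yaw 134.2727555648415 [ 3.95 -2.65 -0.  ]
```

```bash
python3 -m inch '[{"hand":-1,"dx":0.8,"dy":0,"dz":0,"turn":0},{"hand":-1,"dx":0.8,"dy":0,"dz":0,"turn":0},{"hand":-1,"dx":0.8,"dy":0,"dz":0,"turn":0},{"hand":-1,"dx":0.8,"dy":0,"dz":0,"turn":0},{"hand":-1,"dx":0.75,"dy":-0.5,"dz":0,"turn":0},{"hand":-1,"dx":0,"dy":-0.7,"dz":0,"turn":0},{"hand":-1,"dx":0,"dy":-0.7,"dz":0,"turn":0},{"hand":-1,"dx":0,"dy":-0.5,"dz":0,"turn":0},{"hand":-1,"dx":0,"dy":0,"dz":0,"turn":0}]'
python3 - <<'E'
from h import *
c=shot('wrist','insA.png');save(c,'insA')
for i in range(2):
    s=manip.get_state();t=s['tool_pos']; print(t,units(np.array([.4058,-.3412,.1725])-t)); shot('wrist')
E
```

```text
clock: 56.02
tool_pos: [0.4001, -0.3344, 0.2658]
orientation: [1.187, -2.906, -0.006]
force: [0.0, 0.6, -0.7]
width: 0.132
grasp_force: 35.0
[ 0.39961673 -0.33398373  0.26626479] [ 0.01 -0.25  2.34]
[ 0.39952084 -0.33379234  0.26687721] [ 0.02 -0.25  2.36]
```

```bash
python3 -m inch '[{"hand":-1,"dx":0.02,"dy":0,"dz":0.8,"turn":0},{"hand":-1,"dx":0,"dy":0,"dz":0.8,"turn":0},{"hand":-1,"dx":0,"dy":0,"dz":0.75,"turn":0},{"hand":-1,"dx":0,"dy":0,"dz":0,"turn":0},{"hand":-1,"dx":0,"dy":-0.25,"dz":0,"turn":0},{"hand":-1,"dx":0,"dy":0,"dz":0,"turn":0}]'
python3 -m inch '[{"hand":-1,"dx":0,"dy":-0.25,"dz":0,"turn":0},{"hand":-1,"dx":0,"dy":-0.25,"dz":0,"turn":0},{"hand":-1,"dx":0,"dy":0,"dz":0,"turn":0}]'
python3 - <<'E'
from h import *
s=manip.get_state();t=s['tool_pos']; print(units(np.array([.4409,-.3769,.1725])-t))
E
```

```text
clock: 56.92
tool_pos: [0.4084, -0.3432, 0.176]
orientation: [-1.188, 2.906, -0.005]
force: [-0.2, -0.3, -1.4]
width: 0.133
grasp_force: 35.0
clock: 57.3
tool_pos: [0.4215, -0.3571, 0.1741]
orientation: [1.188, -2.908, 0.0]
force: [-0.2, 0.3, -1.7]
width: 0.129
grasp_force: 35.0
[ 0.   -0.69  0.04]
```

```bash
python3 -m inch '[{"hand":-1,"dx":0,"dy":-0.25,"dz":0.03,"turn":0},{"hand":-1,"dx":0,"dy":-0.25,"dz":0,"turn":0},{"hand":-1,"dx":0,"dy":-0.2,"dz":0,"turn":0},{"hand":-1,"dx":0,"dy":0,"dz":0,"turn":0}]'
python3 -m inch '[{"hand":-1,"dx":0,"dy":0,"dz":0.1,"turn":0},{"hand":-1,"dx":0,"dy":0,"dz":0.08,"turn":0},{"hand":-1,"dx":0,"dy":0,"dz":0,"turn":0}]'
```

```text
clock: 57.8
tool_pos: [0.4409, -0.3768, 0.1728]
orientation: [1.188, -2.908, -0.0]
force: [0.1, -0.3, -1.5]
width: 0.133
grasp_force: 35.0
clock: 58.18
tool_pos: [0.4402, -0.3762, 0.1656]
orientation: [1.189, -2.907, -0.001]
force: [-0.3, -0.5, -2.3]
width: 0.134
grasp_force: 35.0
```

```bash
python3 -m inch '[{"hand":-1,"dx":0,"dy":0,"dz":0.07,"turn":0},{"hand":-1,"dx":0,"dy":0,"dz":0,"turn":0}]'
python3 -m inch '[{"hand":-1,"dx":0,"dy":0,"dz":0.06,"turn":0},{"hand":-1,"dx":0,"dy":0,"dz":0,"turn":0}]'
```

```text
clock: 58.42
tool_pos: [0.4406, -0.3768, 0.1649]
orientation: [-1.19, 2.907, -0.003]
force: [-1.3, 1.4, 4.9]
width: 0.136
grasp_force: 35.0
clock: 58.68
tool_pos: [0.4407, -0.377, 0.1646]
orientation: [-1.191, 2.906, -0.005]
force: [-4.2, 2.9, 12.7]
width: 0.138
grasp_force: 35.0
```

It rests on the peg at exactly the expected height. Release and rise.

```bash
python3 -m inch '[{"hand":-1,"dx":0,"dy":0,"dz":-0.06,"turn":0},{"hand":-0.5,"dx":0,"dy":0,"dz":0,"turn":0},{"hand":-0.5,"dx":0,"dy":0,"dz":0,"turn":0},{"hand":-0.5,"dx":0,"dy":0,"dz":0,"turn":0},{"hand":-0.5,"dx":0,"dy":0,"dz":-0.2,"turn":0},{"hand":-0.5,"dx":0,"dy":0,"dz":-0.4,"turn":0},{"hand":-0.5,"dx":0,"dy":0,"dz":-0.9,"turn":0},{"hand":-0.3,"dx":0,"dy":0,"dz":-0.9,"turn":0},{"hand":-0.3,"dx":0,"dy":0,"dz":-0.5,"turn":0},{"hand":-0.3,"dx":0,"dy":0,"dz":0,"turn":0}]' 20
python3 - <<'E'
from h import *
for cam in('scene','side','wrist'):
    c=shot(cam,cam+'h.png');save(c,cam+'h')
    for n in('scraper_a','scraper_a_h1','tin_1'): print(cam,n,[(np.round(x['position'],3).tolist(),round(x['conf'],2)) for x in manip.boxes_of(n,cam)])
    for m in manip.masks_of('scraper_a',cam):
        px=np.argwhere(m['pixels'])[:,::-1].astype(np.float32); print(m['conf'],len(px),cv2.minAreaRect(px),px.min(0),px.max(0))
s=manip.get_state();t=s['tool_pos']; print(t)
E
```

```text
clock: 59.92
tool_pos: [0.4415, -0.3771, 0.2821]
orientation: [-1.188, 2.904, -0.007]
force: [-0.2, -0.3, -0.0]
width: 0.345
grasp_force: 0.0
scene scraper_a [([0.43, -0.015, 0.123], 0.79), ([0.47, -0.353, 0.19], 0.57)]
scene scraper_a_h1 [([0.47, -0.352, 0.193], 0.67), ([0.427, -0.01, 0.123], 0.48)]
scene tin_1 [([0.657, -0.04, 0.033], 0.8), ([0.711, 0.029, 0.034], 0.54), ([0.633, 0.037, 0.032], 0.53), ([0.389, 0.303, 0.035], 0.52), ([0.82, 0.178, 0.033], 0.5)]
0.9 795 ((252.5, 190.0), (28.0, 47.0), 90.0) [229. 176.] [276. 204.]
0.78 1627 ((136.4922637939453, 209.42855834960938), (84.64629364013672, 40.7054328918457), 38.81138610839844) [ 97. 190.] [163. 246.]
0.23 3917 ((350.84075927734375, 178.73046875), (71.76996612548828, 106.91142272949219), 59.4207763671875) [308. 121.] [394. 216.]
side scraper_a [([0.458, -0.353, 0.19], 0.8), ([0.424, 0.006, 0.122], 0.58)]
side scraper_a_h1 [([0.462, -0.348, 0.189], 0.57)]
side tin_1 [([0.375, 0.321, 0.037], 0.85), ([0.69, 0.046, 0.035], 0.84), ([0.645, -0.025, 0.031], 0.6), ([0.456, 0.253, 0.043], 0.59), ([0.812, 0.18, 0.036], 0.46), ([0.426, 0.003, 0.124], 0.44), ([0.747, 0.291, 0.044], 0.31), ([0.462, -0.347, 0.19], 0.19)]
0.88 987 ((335.4752197265625, 254.2877197265625), (26.33827781677246, 67.04289245605469), 40.46222686767578) [315. 231.] [362. 286.]
0.79 1419 ((406.5, 177.5), (49.0, 57.0), 90.0) [378. 153.] [435. 202.]
0.54 4817 ((165.16751098632812, 331.9006652832031), (163.80975341796875, 57.16056442260742), 82.95423126220703) [136. 251.] [203. 410.]
wrist scraper_a [([0.43, -0.39, 0.228], 0.76)]
wrist scraper_a_h1 [([0.426, -0.387, 0.222], 0.56)]
wrist tin_1 [([0.512, -0.37, 0.015], 0.41)]
0.68 2415 ((279.9999694824219, 191.49998474121094), (15.999998092651367, 156.99996948242188), 0.0) [272. 113.] [288. 270.]
[ 0.44052217 -0.37642185  0.27908965]
```

```bash
python3 -m inch '[{"hand":-0.2,"dx":0,"dy":0,"dz":0,"turn":-0.8},{"hand":-0.2,"dx":0,"dy":0,"dz":0,"turn":-0.8},{"hand":-0.2,"dx":0,"dy":0,"dz":0,"turn":-0.8},{"hand":-0.2,"dx":0,"dy":0,"dz":0,"turn":-0.8},{"hand":-0.2,"dx":0,"dy":0,"dz":0,"turn":-0.8},{"hand":-0.2,"dx":0,"dy":0,"dz":0,"turn":-0.75},{"hand":-0.2,"dx":-0.8,"dy":0,"dz":0,"turn":0},{"hand":-0.2,"dx":-0.9,"dy":0,"dz":0,"turn":0},{"hand":-0.2,"dx":-0.9,"dy":0,"dz":0,"turn":0},{"hand":-0.2,"dx":-0.9,"dy":0,"dz":0,"turn":0}]' 35
python3 -m inch '[{"hand":-0.2,"dx":-0.9,"dy":0,"dz":0,"turn":0},{"hand":-0.2,"dx":-0.9,"dy":0.3,"dz":0,"turn":0},{"hand":-0.2,"dx":-0.9,"dy":0.4,"dz":0,"turn":0},{"hand":-0.2,"dx":-0.9,"dy":0.6,"dz":0,"turn":0},{"hand":-0.2,"dx":-0.9,"dy":0,"dz":0,"turn":0},{"hand":-0.2,"dx":0,"dy":0,"dz":0,"turn":0}]'
python3 - <<'E'
from h import *
s=manip.get_state();t=s['tool_pos']; M=tools(); print(t,'tool y yaw',np.degrees(np.arctan2(M[1,1],M[0,1])),units(np.array([.4224,-.0332,.089])-t))
E
```

```text
clock: 61.92
tool_pos: [0.4589, -0.2366, 0.2792]
orientation: [-2.071, 2.362, -0.0]
force: [1.1, -0.6, 0.2]
width: 0.397
grasp_force: 0.0
clock: 62.68
tool_pos: [0.4309, -0.0508, 0.2796]
orientation: [-2.074, 2.358, -0.001]
force: [0.9, 0.2, -0.4]
width: 0.404
grasp_force: 0.0
[ 0.43089255 -0.05077293  0.27955077] tool y yaw 172.68425338365958 [-0.41  0.27  4.76]
```

```bash
python3 -m inch '[{"hand":-0.2,"dx":-0.41,"dy":0.27,"dz":0.5,"turn":0},{"hand":-0.2,"dx":0,"dy":0,"dz":0.9,"turn":0},{"hand":-0.2,"dx":0,"dy":0,"dz":0.9,"turn":0},{"hand":-0.2,"dx":0,"dy":0,"dz":0.9,"turn":0},{"hand":-0.2,"dx":0,"dy":0,"dz":0.8,"turn":0},{"hand":-0.2,"dx":0,"dy":0,"dz":0.45,"turn":0},{"hand":-0.2,"dx":0,"dy":0,"dz":0.3,"turn":0},{"hand":-0.2,"dx":0,"dy":0,"dz":0,"turn":0}]' 35
python3 -m inch '[{"hand":-1,"dx":0,"dy":0,"dz":0,"turn":0},{"hand":-1,"dx":0,"dy":0,"dz":0,"turn":0},{"hand":-1,"dx":0,"dy":0,"dz":0,"turn":0},{"hand":-1,"dx":0,"dy":0,"dz":0,"turn":0},{"hand":-1,"dx":0,"dy":0,"dz":0,"turn":0},{"hand":-1,"dx":0,"dy":0,"dz":0,"turn":0}]' 35
```

```text
clock: 63.68
tool_pos: [0.422, -0.0352, 0.0887]
orientation: [2.069, -2.362, -0.001]
force: [0.5, 1.0, 0.4]
width: 0.402
grasp_force: 0.0
clock: 64.42
tool_pos: [0.4227, -0.0346, 0.0896]
orientation: [-2.071, 2.362, -0.001]
force: [-0.7, 0.2, 3.9]
width: 0.133
grasp_force: 35.0
```

```bash
python3 -m inch '[{"hand":-1,"dx":0,"dy":0,"dz":-0.3,"turn":0},{"hand":-1,"dx":0,"dy":0,"dz":-0.8,"turn":0},{"hand":-1,"dx":0,"dy":0,"dz":-0.9,"turn":0},{"hand":-1,"dx":0,"dy":0,"dz":-0.9,"turn":0},{"hand":-1,"dx":0,"dy":0,"dz":-0.9,"turn":0},{"hand":-1,"dx":0,"dy":0,"dz":-0.7,"turn":0},{"hand":-1,"dx":0.6,"dy":0,"dz":0,"turn":0},{"hand":-1,"dx":0.6,"dy":0,"dz":0,"turn":0},{"hand":-1,"dx":0.6,"dy":0,"dz":0,"turn":0}]'
python3 -m inch '[{"hand":-1,"dx":0,"dy":-0.5,"dz":0,"turn":0.8},{"hand":-1,"dx":0,"dy":-0.5,"dz":0,"turn":0.8},{"hand":-1,"dx":0,"dy":0,"dz":0,"turn":0.8},{"hand":-1,"dx":0,"dy":0,"dz":0,"turn":0.8},{"hand":-1,"dx":0,"dy":0,"dz":0,"turn":0.8},{"hand":-1,"dx":0,"dy":0,"dz":0,"turn":0.74},{"hand":-1,"dx":0,"dy":0,"dz":0,"turn":0}]'
python3 - <<'E'
from h import *
s=manip.get_state();t=s['tool_pos']; M=tools(); print(t,s['width'],'tool y yaw',np.degrees(np.arctan2(M[1,1],M[0,1])),units(np.array([.5478,-.2016,.1725])-t))
E
```

```text
clock: 65.55
tool_pos: [0.4121, -0.1066, 0.2692]
orientation: [2.071, -2.362, -0.001]
force: [0.3, -0.9, -1.6]
width: 0.133
grasp_force: 35.0
clock: 66.42
tool_pos: [0.4516, -0.1135, 0.2691]
orientation: [1.192, -2.906, -0.001]
force: [0.4, 0.3, -1.1]
width: 0.137
grasp_force: 35.0
[ 0.4515958  -0.1134751   0.26907715] 0.13712952271209247 tool y yaw 134.62617702776308 [-0.17 -3.26  2.41]
```

```bash
python3 -m inch '[{"hand":-1,"dx":-0.17,"dy":-0.8,"dz":0,"turn":0},{"hand":-1,"dx":0,"dy":-0.8,"dz":0,"turn":0},{"hand":-1,"dx":0,"dy":-0.8,"dz":0,"turn":0},{"hand":-1,"dx":0,"dy":-0.6,"dz":0,"turn":0},{"hand":-1,"dx":0,"dy":0,"dz":0.8,"turn":0},{"hand":-1,"dx":0,"dy":0,"dz":0.8,"turn":0},{"hand":-1,"dx":0,"dy":0,"dz":0.7,"turn":0.04},{"hand":-1,"dx":0,"dy":0,"dz":0,"turn":0}]'
python3 - <<'E'
from h import *
s=manip.get_state();t=s['tool_pos']; M=tools(); print(t,'tool y yaw',np.degrees(np.arctan2(M[1,1],M[0,1])),units(np.array([.5478,-.2016,.1725])-t))
E
```

```text
clock: 67.42
tool_pos: [0.5392, -0.1939, 0.1748]
orientation: [1.183, -2.905, -0.005]
force: [-0.1, 0.1, -0.3]
width: 0.136
grasp_force: 35.0
[ 0.53922972 -0.19393093  0.17477198] tool y yaw 134.30575032948988 [-0.02 -0.29  0.06]
```

```bash
python3 -m inch '[{"hand":-1,"dx":-0.02,"dy":-0.29,"dz":0.06,"turn":0},{"hand":-1,"dx":0,"dy":-0.25,"dz":0,"turn":0},{"hand":-1,"dx":0,"dy":0,"dz":0,"turn":0}]'
python3 -m inch '[{"hand":-1,"dx":0,"dy":-0.25,"dz":0,"turn":0},{"hand":-1,"dx":0,"dy":0,"dz":0,"turn":0}]'
python3 - <<'E'
from h import *
t=manip.get_state()['tool_pos']; print(units(np.array([.5829,-.2373,.1725])-t))
E
```

```text
clock: 67.8
tool_pos: [0.5579, -0.2099, 0.1754]
orientation: [-1.182, 2.91, -0.001]
force: [0.1, -0.2, -1.6]
width: 0.133
grasp_force: 35.0
clock: 68.05
tool_pos: [0.5642, -0.2168, 0.1747]
orientation: [-1.182, 2.91, -0.0]
force: [-0.4, 0.7, -0.7]
width: 0.136
grasp_force: 35.0
[ 0.02 -0.69  0.06]
```

```bash
python3 -m inch '[{"hand":-1,"dx":0.02,"dy":-0.25,"dz":0.05,"turn":0},{"hand":-1,"dx":0,"dy":-0.25,"dz":0,"turn":0},{"hand":-1,"dx":0,"dy":-0.19,"dz":0,"turn":0},{"hand":-1,"dx":0,"dy":0,"dz":0,"turn":0}]'
python3 -m inch '[{"hand":-1,"dx":0,"dy":0,"dz":0.1,"turn":0},{"hand":-1,"dx":0,"dy":0,"dz":0.08,"turn":0},{"hand":-1,"dx":0,"dy":0,"dz":0,"turn":0}]'
python3 -m inch '[{"hand":-1,"dx":0,"dy":0,"dz":0.07,"turn":0},{"hand":-1,"dx":0,"dy":0,"dz":0,"turn":0}]'
```

```text
clock: 68.55
tool_pos: [0.5828, -0.2371, 0.1724]
orientation: [1.182, -2.91, -0.0]
force: [0.0, 0.7, -0.7]
width: 0.134
grasp_force: 35.0
clock: 68.92
tool_pos: [0.5823, -0.2365, 0.1656]
orientation: [1.183, -2.91, 0.0]
force: [-0.6, -0.0, -0.7]
width: 0.132
grasp_force: 35.0
clock: 69.18
tool_pos: [0.5825, -0.2367, 0.1653]
orientation: [-1.184, 2.909, -0.002]
force: [-3.8, 2.0, 7.9]
width: 0.134
grasp_force: 35.0
```

Seated on the peg at the expected height as well. Release, rise, and check everything numerically.

```bash
python3 -m inch '[{"hand":-1,"dx":0,"dy":0,"dz":-0.04,"turn":0},{"hand":-0.5,"dx":0,"dy":0,"dz":0,"turn":0},{"hand":-0.5,"dx":0,"dy":0,"dz":0,"turn":0},{"hand":-0.5,"dx":0,"dy":0,"dz":0,"turn":0},{"hand":-0.5,"dx":0,"dy":0,"dz":-0.2,"turn":0},{"hand":-0.5,"dx":0,"dy":0,"dz":-0.4,"turn":0},{"hand":-0.5,"dx":0,"dy":0,"dz":-0.9,"turn":0},{"hand":-0.3,"dx":0,"dy":0,"dz":-0.9,"turn":0},{"hand":-0.3,"dx":0,"dy":0,"dz":-0.9,"turn":0},{"hand":-0.3,"dx":0,"dy":0.5,"dz":-0.9,"turn":0}]' 20
python3 -m inch '[{"hand":-0.3,"dx":0,"dy":1,"dz":-0.3,"turn":0},{"hand":-0.3,"dx":0,"dy":1,"dz":0,"turn":0},{"hand":-0.3,"dx":0,"dy":1,"dz":0,"turn":0},{"hand":-0.3,"dx":0,"dy":0,"dz":0,"turn":0},{"hand":-0.3,"dx":0,"dy":0,"dz":0,"turn":0},{"hand":-0.3,"dx":0,"dy":0,"dz":0,"turn":0}]'
cat > chk.py <<'E'
from h import *
ex=np.array([.701,-.713,0]);ey=np.array([.713,.701,0]);ez=np.array([0,0,1.])
def model(leg,hy,mid,roll):
    bar=[(-75,90),(75,90),(75,134),(-75,134)]; lg=[(leg[0],0),(leg[1],0),(leg[1],90),(leg[0],90)]
    cr,sr=np.cos(roll),np.sin(roll); out=[]
    for poly in(bar,lg):
        for o in(-6,6):
            q=[]
            for y,z in poly:
                a,b=(y-hy)/1e3,(z-106)/1e3; a,b=a*cr-b*sr,a*sr+b*cr
                q.append(np.r_[mid,.194]+o/1e3*ex+a*ey+b*ez)
            out.append(q)
    return out
for cam in('scene','side'):
    c=shot(cam,cam+'Z.png'); ms=[m for m in manip.masks_of('scraper_a',cam) if m['conf']>.3]
    for nm,leg,hy,mid in(('a',(29,75),20,(.4552,-.3629)),('c',(20,50),8,(.5979,-.2226))):
        best=[]
        for roll in np.arange(-.3,.31,.05):
            im=np.zeros((420,560),np.uint8)
            P=[np.array([proj(c,p) for p in q]).round().astype(np.int32) for q in model(leg,hy,mid,roll)]
            cv2.fillConvexPoly(im,cv2.convexHull(np.vstack(P[:2])),1);cv2.fillConvexPoly(im,cv2.convexHull(np.vstack(P[2:])),1)
            best.append((max([(im.astype(bool)&m['pixels']).sum()/(im.astype(bool)|m['pixels']).sum() for m in ms],default=0).round(3),roll.round(2)))
        print(cam,nm,sorted(best)[-3:])
    for n in('tin_1','scraper_a','lid_handle','bowl','oil'): print(cam,n,[(np.round(x['position'],3).tolist(),round(x['conf'],2)) for x in manip.boxes_of(n,cam)])
E
python3 chk.py
```

```text
clock: 70.42
tool_pos: [0.5687, -0.2227, 0.3343]
orientation: [-1.181, 2.91, -0.001]
force: [-0.0, 0.4, 0.1]
width: 0.346
grasp_force: 0.0
clock: 71.18
tool_pos: [0.4853, -0.1368, 0.3443]
orientation: [1.182, -2.911, -0.0]
force: [-0.1, 0.2, 0.5]
width: 0.35
grasp_force: 0.0
scene a [(np.float64(0.804), np.float64(-0.0)), (np.float64(0.826), np.float64(-0.1)), (np.float64(0.837), np.float64(-0.05))]
scene c [(np.float64(0.818), np.float64(-0.0)), (np.float64(0.825), np.float64(-0.1)), (np.float64(0.855), np.float64(-0.05))]
scene tin_1 [([0.821, 0.178, 0.028], 0.75), ([0.634, 0.038, 0.032], 0.67), ([0.39, 0.302, 0.033], 0.65), ([0.658, -0.039, 0.037], 0.65), ([0.712, 0.028, 0.035], 0.59), ([0.453, 0.251, 0.042], 0.4)]
scene scraper_a [([0.612, -0.216, 0.198], 0.84), ([0.47, -0.353, 0.193], 0.8), ([0.456, 0.248, 0.042], 0.54), ([0.494, 0.336, 0.064], 0.27)]
scene lid_handle [([0.531, 0.371, 0.172], 0.92)]
scene bowl [([0.707, 0.299, 0.043], 0.6), ([0.455, 0.248, 0.041], 0.51)]
scene oil [([0.723, -0.309, 0.103], 0.62)]
side a [(np.float64(0.819), np.float64(-0.15)), (np.float64(0.826), np.float64(-0.05)), (np.float64(0.842), np.float64(-0.1))]
side c [(np.float64(0.847), np.float64(-0.15)), (np.float64(0.891), np.float64(-0.05)), (np.float64(0.905), np.float64(-0.1))]
side tin_1 [([0.375, 0.315, 0.037], 0.96), ([0.46, 0.256, 0.04], 0.76), ([0.689, 0.047, 0.034], 0.74), ([0.645, -0.026, 0.028], 0.73), ([0.614, 0.056, 0.03], 0.59), ([0.812, 0.181, 0.031], 0.48)]
side scraper_a [([0.604, -0.209, 0.188], 0.72), ([0.459, -0.351, 0.188], 0.63)]
side lid_handle [([0.489, 0.41, 0.183], 0.8), ([0.605, -0.212, 0.192], 0.22)]
side bowl [([0.493, 0.411, 0.182], 0.72)]
side oil [([0.697, -0.272, 0.074], 0.82), ([0.494, 0.412, 0.179], 0.27)]
```

```bash
cat > chk2.py <<'E'
import re
src=open('chk.py').read().split("for cam in('scene','side'):")[0]; exec(src)
import itertools
for cam in('scene','side'):
    c=shot(cam); ms=[m for m in manip.masks_of('scraper_a',cam) if m['conf']>.3]
    for nm,leg,hy,mid in(('a',(29,75),20,(.4552,-.3629)),('c',(20,50),8,(.5979,-.2226))):
        best=[]
        for roll,sy,sz,sx in itertools.product(np.arange(-.2,.16,.03),(-.006,-.003,0,.003,.006),(-.004,0,.004),(-.01,0,.01)):
            im=np.zeros((420,560),np.uint8)
            V=np.vstack(model(leg,hy,mid,roll))+sy*ey+sz*ez+sx*ex
            W=np.linalg.inv(c['W']);p=cv2.projectPoints(V,cv2.Rodrigues(W[:3,:3])[0],W[:3,3],np.array(c['mtx'],float),np.array([c['k1'],0,0,0.]))[0][:,0].round().astype(np.int32)
            cv2.fillConvexPoly(im,cv2.convexHull(p[:8]),1);cv2.fillConvexPoly(im,cv2.convexHull(p[8:]),1); im=im.astype(bool)
            best.append((max([(im&m['pixels']).sum()/(im|m['pixels']).sum() for m in ms]).round(3),roll.round(2),sy,sz,sx))
        print(cam,nm,[tuple(map(float,b)) for b in sorted(best)[-5:]])
E
python3 chk2.py
```

```text
scene a [(0.89, -0.08, -0.006, -0.004, -0.01), (0.89, -0.05, -0.003, -0.004, -0.01), (0.894, -0.02, -0.006, -0.004, -0.01), (0.897, -0.08, 0.003, 0.0, 0.0), (0.898, -0.05, -0.006, -0.004, -0.01)]
scene c [(0.887, -0.08, 0.003, 0.0, 0.0), (0.888, -0.05, -0.006, -0.004, -0.01), (0.91, -0.08, 0.0, -0.004, -0.01), (0.915, -0.08, -0.003, -0.004, -0.01), (0.927, -0.05, -0.003, -0.004, -0.01)]
side a [(0.868, -0.05, -0.006, -0.004, 0.01), (0.869, -0.08, 0.0, 0.004, 0.0), (0.873, -0.05, 0.0, 0.004, 0.0), (0.876, -0.08, -0.003, -0.004, 0.01), (0.877, -0.11, -0.003, -0.004, 0.01)]
side c [(0.0, 0.13, 0.006, 0.0, 0.0), (0.0, 0.13, 0.006, 0.0, 0.01), (0.0, 0.13, 0.006, 0.004, -0.01), (0.0, 0.13, 0.006, 0.004, 0.0), (0.0, 0.13, 0.006, 0.004, 0.01)]
```

```bash
python3 -c "
from cell import manip
print(manip.close_job())"
```

```text
the job is handed in; nothing more can be done
None
```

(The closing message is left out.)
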